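Clear the bench after servicing the ion chromatograph

TASK

Tidy up after the column change: stand every loose fitting upright on the floor of the tote compartment that matches its size (large in the widest trough, medium in the middle one, small in the narrowest), and take each column from the sloping rest and drop it end-down, teal cap up, into a pocket of the narrow holder. Any order will do; leave the bottle, the jar and the spanner where they are.

Things in the scene. Friction and masses are not known exactly. Their poses are not given: they have to be found in the camera images.
- tote: Grey divided parts tote, fixed, 166 x 226 mm outside, rim 26 mm high, base 3 mm thick. Origin: centre of its underside; x along its short (166 mm) side. It holds three white-floored teal inserts (bay_large, bay_medium, bay_small) side by side across its y, 72 mm apart, in an order that changes from start to start.
- bay_large: The widest compartment of the tote: fixed insert, 156 mm (x) by 72 mm (y) outside, with one open trough 144 mm long (x) by 62 mm wide (y), its teal side walls 13 mm high above a 4 mm white floor. Origin: centre of the insert's underside (3 mm above the bench); trough floor at z = +4 mm, wall tops at z = +17 mm. For the large fittings; room for two in a row along x.
- bay_medium: The middle-width compartment of the tote: fixed insert, 156 mm (x) by 72 mm (y) outside, with one open trough 144 mm long (x) by 47 mm wide (y), its teal side walls 13 mm high above a 4 mm white floor. Origin: centre of the insert's underside (3 mm above the bench); trough floor at z = +4 mm, wall tops at z = +17 mm. For the medium fittings; room for three in a row along x.
- bay_small: The narrowest compartment of the tote: fixed insert, 156 mm (x) by 72 mm (y) outside, with one open trough 144 mm long (x) by 36 mm wide (y), its teal side walls 13 mm high above a 4 mm white floor. Origin: centre of the insert's underside (3 mm above the bench); trough floor at z = +4 mm, wall tops at z = +17 mm. For the small fittings; room for three in a row along x.
- fit_large_1: Large beige flanged fitting, standing flange down on the bench: flange 52 mm diameter and 14 mm high, above it a round neck 34 mm diameter up to 40 mm, thin teal ring on the neck, dark dot on top; about 90 g. Origin: centre of its underside; z is its axis, upwards when upright. May be absent.
- fit_large_2: Large beige flanged fitting, standing flange down on the bench: flange 52 mm diameter and 14 mm high, above it a round neck 34 mm diameter up to 40 mm, thin teal ring on the neck, dark dot on top; about 90 g. Origin: centre of its underside; z is its axis, upwards when upright. May be absent.
- fit_medium_1: Medium beige flanged fitting, standing flange down on the bench: flange 38 mm diameter and 12 mm high, above it a round neck 26 mm diameter up to 36 mm, thin teal ring on the neck, dark dot on top; about 50 g. Origin: centre of its underside; z is its axis, upwards when upright. May be absent.
- fit_medium_2: Medium beige flanged fitting, standing flange down on the bench: flange 38 mm diameter and 12 mm high, above it a round neck 26 mm diameter up to 36 mm, thin teal ring on the neck, dark dot on top; about 50 g. Origin: centre of its underside; z is its axis, upwards when upright. May be absent.
- fit_medium_3: Medium beige flanged fitting, standing flange down on the bench: flange 38 mm diameter and 12 mm high, above it a round neck 26 mm diameter up to 36 mm, thin teal ring on the neck, dark dot on top; about 50 g. Origin: centre of its underside; z is its axis, upwards when upright. May be absent.
- fit_small_1: Small beige flanged fitting, standing flange down on the bench: flange 28 mm diameter and 10 mm high, above it a round neck 18 mm diameter up to 32 mm, thin teal ring on the neck, dark dot on top; about 25 g. Origin: centre of its underside; z is its axis, upwards when upright. May be absent.
- fit_small_2: Small beige flanged fitting, standing flange down on the bench: flange 28 mm diameter and 10 mm high, above it a round neck 18 mm diameter up to 32 mm, thin teal ring on the neck, dark dot on top; about 25 g. Origin: centre of its underside; z is its axis, upwards when upright. May be absent.
- fit_small_3: Small beige flanged fitting, standing flange down on the bench: flange 28 mm diameter and 10 mm high, above it a round neck 18 mm diameter up to 32 mm, thin teal ring on the neck, dark dot on top; about 25 g. Origin: centre of its underside; z is its axis, upwards when upright. May be absent.
- rest: Aluminium sloping rest with three teal-ribbed channels, fixed, 150 mm wide (y), about 100 mm deep, 73 mm high. The columns lean in its channels, 52 mm apart along its y, sloping up towards its +x at 55 degrees to the level (35 degrees from vertical); the supporting board ends 72 mm along a column, so the upper 58 mm of each column stands free. Origin: on the bench, 18 mm below the foot of the middle column; z up.
- column_1: White chromatography column: plain rod 18 mm diameter, 130 mm long, dark steel lower end, 14 mm teal cap at the upper end; about 80 g. Origin: centre of the dark end face; z along the rod to the teal end. Lies loose in a channel of the sloping rest, dark end lowest. May be absent.
- column_2: White chromatography column: plain rod 18 mm diameter, 130 mm long, dark steel lower end, 14 mm teal cap at the upper end; about 80 g. Origin: centre of the dark end face; z along the rod to the teal end. Lies loose in a channel of the sloping rest, dark end lowest. May be absent.
- column_3: White chromatography column: plain rod 18 mm diameter, 130 mm long, dark steel lower end, 14 mm teal cap at the upper end; about 80 g. Origin: centre of the dark end face; z along the rod to the teal end. Lies loose in a channel of the sloping rest, dark end lowest. May be absent.
- holder: Narrow grey column holder with a teal band, fixed: 107 mm (x) by 39 mm (y), 75 mm high, three open square pockets in a row along its x, each 29 x 29 mm and 70 mm deep (floor at z = +5 mm, walls 5 mm). Origin: centre of its underside.
- pocket_1 (a point): Centre of the mouth of holder pocket 1, 75 mm above the bench, at holder x = -34 mm; each pocket takes one column.
- pocket_2 (a point): Centre of the mouth of holder pocket 2, 75 mm above the bench, at holder x = 0 mm; each pocket takes one column.
- pocket_3 (a point): Centre of the mouth of holder pocket 3, 75 mm above the bench, at holder x = 34 mm; each pocket takes one column.
- amber_bottle: Bystander: amber bottle, 54 mm diameter, 100 mm high, blue cap; origin centre of underside.
- white_jar: Bystander: white jar with red lid, 60 mm diameter, 60 mm high; origin centre of underside.
- spanner: Bystander: steel spanner, 150 mm long, lying on the bench; origin at its underside, x along it.
Things that resemble listed ones, but are neither listed nor needed, are in the scene too. Leave any brown or red look-alike of the column_2 alone.

How it is judged (in metres and radians):
At the end, for the whole second after the job is handed in: Every fitting present stands upright (within 0.15 rad) at rest on the floor (origin within 5 mm of it) of the trough for its size; every column present stands in the holder with the teal end up, its foot within 15 mm of the pocket floor, leaning less than 0.3 rad, at rest (x of fit_large_1 in the frame of bay_large between -0.072 and 0.072 m and y of fit_large_1 in the frame of bay_large between -0.031 and 0.031 m and z of fit_large_1 in the frame of bay_large between -0.002 and 0.009 m and angle between each of fit_large_1, fit_large_2, fit_medium_1, fit_medium_2, fit_medium_3, fit_small_1, fit_small_2, fit_small_3's own z axis and vertical below 0.15 rad and linear speed of each of fit_large_1, fit_large_2, fit_medium_1, fit_medium_2, fit_medium_3, fit_small_1, fit_small_2, fit_small_3, column_1, column_2, column_3 below 0.02 m/s and x of fit_large_2 in the frame of bay_large between -0.072 and 0.072 m and y of fit_large_2 in the frame of bay_large between -0.031 and 0.031 m and z of fit_large_2 in the frame of bay_large between -0.002 and 0.009 m and x of fit_medium_1 in the frame of bay_medium between -0.072 and 0.072 m and y of fit_medium_1 in the frame of bay_medium between -0.0235 and 0.0235 m and z of fit_medium_1 in the frame of bay_medium between -0.002 and 0.009 m and x of fit_medium_2 in the frame of bay_medium between -0.072 and 0.072 m and y of fit_medium_2 in the frame of bay_medium between -0.0235 and 0.0235 m and z of fit_medium_2 in the frame of bay_medium between -0.002 and 0.009 m and x of fit_medium_3 in the frame of bay_medium between -0.072 and 0.072 m and y of fit_medium_3 in the frame of bay_medium between -0.0235 and 0.0235 m and z of fit_medium_3 in the frame of bay_medium between -0.002 and 0.009 m and x of fit_small_1 in the frame of bay_small between -0.072 and 0.072 m and y of fit_small_1 in the frame of bay_small between -0.018 and 0.018 m and z of fit_small_1 in the frame of bay_small between -0.002 and 0.009 m and x of fit_small_2 in the frame of bay_small between -0.072 and 0.072 m and y of fit_small_2 in the frame of bay_small between -0.018 and 0.018 m and z of fit_small_2 in the frame of bay_small between -0.002 and 0.009 m and x of fit_small_3 in the frame of bay_small between -0.072 and 0.072 m and y of fit_small_3 in the frame of bay_small between -0.018 and 0.018 m and z of fit_small_3 in the frame of bay_small between -0.002 and 0.009 m and x of column_1 in the frame of holder between -0.049 and 0.049 m and y of column_1 in the frame of holder between -0.0145 and 0.0145 m and z of column_1 in the frame of holder between -0.002 and 0.02 m and angle between each of column_1, column_2, column_3's own z axis and vertical below 0.3 rad and x of column_2 in the frame of holder between -0.049 and 0.049 m and y of column_2 in the frame of holder between -0.0145 and 0.0145 m and z of column_2 in the frame of holder between -0.002 and 0.02 m and x of column_3 in the frame of holder between -0.049 and 0.049 m and y of column_3 in the frame of holder between -0.0145 and 0.0145 m and z of column_3 in the frame of holder between -0.002 and 0.02 m); the robot touches nothing.
It fails at once if a bystander (bottle, jar, spanner) is moved by more than 4 cm (distance of any of amber_bottle, white_jar, spanner from where it was at the start of the episode above 0.04 m).
Of fit_large_1, fit_large_2, fit_medium_1, fit_medium_2, fit_medium_3, fit_small_1, fit_small_2, fit_small_3 only 6 to 7 are there at a start; the rules pass over those that are not, and their reading is None.
Of column_1, column_2, column_3 only 2 to 3 are there at a start; the rules pass over those that are not, and their reading is None.
At some moment in a run one of fit_large_1, fit_large_2, fit_medium_1, fit_medium_2, fit_medium_3, fit_small_1, fit_small_2, fit_small_3 may be knocked a few centimetres aside while the robot is not near it.
It also fails if it takes over 192 s, if anything falls off the work surface, if the arm or the gripper's body presses on something with over 40 N, if the wrist force passes 120 N, or if a joint passes its speed limit or range.

ROBOT

A 6-joint arm with a two-finger parallel gripper is mounted at the origin on the work surface. World frame = base frame: x ahead of the robot, y to its left, z up, the work surface at z = 0. Lengths are in mm, angles in rad, forces in N, time in s.
With the tool pointing down it reaches from about 325 to 775 mm from the base axis. Payload 9.3 kg.
Tool frame: the origin (TCP) lies at the very end of the fingers, on their centre line; the grasp point (between the pads) lies 19 mm behind it; z points along the fingers, y is the line along which they close (so a half turn about z gives the same grasp; the last joint's range is limited). The gripper opens to 85 mm and grips with 20 to 120 N. Pads are 22 mm wide; open, the fingers measure 114 mm over their backs; the gripper's body (76 mm by 85 mm) begins 54 mm behind the grasp point. The pads swing forward as they close: fully open they stand 13 mm farther back than shut.
Start: joints at [-1.383, 0.259, 0.021, 1.334, 0, 1.418], TCP at [183.826, -518.367, 231.279] pointing down, gripper open.
Joint ranges: [-3.04, 3.04], [-0.91, 1.82], [-1.04, 1.36], [-1.92, 1.95], [-1.52, 1.45], [-3.14, 3.14]. Speed limits (rad/s): [2.22, 2.22, 2.79, 3.14, 3.14, 3.14].

INTERFACE

Orientations are given as [roll, pitch, yaw] about the fixed x, y, z axes, in that order (R = Rz(yaw) Ry(pitch) Rx(roll)).
In Python, from cell import env, imaging, order gives the robot as it stands.
- The arm moves only by the shell command python3 -m creep 'ROWS'. ROWS is a JSON object of lists of equal length, an entry for each row: "linear": the shift along the tool's x, y, z each as a share of 0.025 m, from -1 to 1, a list of three; "delta_rot": the turn, a rotation vector about the tool's x, y, z each as a share of 60 degrees, from -1 to 1, a list of three; "claw": the closure, from -1 (fully open) to 1 (shut). A call has 1 to 8 rows; each row shifts and turns the commanded pose from where the row before left it, along the tool's axes as they then stand; what a row does not reach is not made up. A row lasts 1/10 s, in which the tool goes at most 50 mm and 8.59 degrees, less where a joint would pass 70% of its speed; a pose out of reach is approached as far as the arm can. A call with a number of a shift or a turn outside -1 to 1 is refused whole. A call with a gripper value outside its range is refused whole. The fingers move at their own pace and stop on an object; the grip force is fixed at half the most. Time passes only in rows, so rows that do not move let the fingers close. It gives the time, the measured TCP pose, the force, the opening and the grip force at its end, in the units of the state.
- env.get_obs(): the state, without advancing time (a new reading comes with each control period).
- imaging.get_image(name): name is "side" or "top"; returns the picture (400x640x3 uint8, blue, green, red); there is no depth.
- imaging.camera_info(name): a dict with "fx", "fy", "cx", "cy" (pixels), "k1" (the pictures are not rectified: a ray, as slopes to the right and down, at radius r is drawn at 1 + k1 r^2 times it, then the intrinsics apply), "rvec" (rotation vector, rad) and "tvec" (3), from world to camera coordinates, as OpenCV has them. Camera axes: x right, y down, z forward; pixel columns grow to the right and rows downward; lengths in mm; the calibration is good to about 2 mm. A picture is of the moment at which its call begins. camera_info takes no time and is no camera call.
- order.hand_in(): hands the job in; it is judged then, once.
Trained networks look in the newest picture that a camera, given by its name, has taken for a name from the list of things; names that differ only in an ending like _2 or _b are one class to them, and where a whole thing is asked for, a point or a joint stands for the part that bears it (a point fixed in the world has none). Each returns a list of dicts, best first, with "p" (0 to 1); they miss things now and then, are a little off and sometimes report something else, mostly with a low value. They report only what shows in the picture. A call takes as long as a camera call. They do not tell look-alikes from the thing itself.
- imaging.look_for(camera, query): "xy" ([column, row] in pixels, amid what is visible of it).
- imaging.regions_of(camera, query): "mask" (400x640 bool, what is visible of it) and "xy" ([column, row] in pixels, amid what is visible of it).
The state is a dict: "time": time; "joint_positions": joint angles; "joint_vel": joint speeds; "joint_efforts": joint torques, N m; "position": TCP position; "tool_rot": TCP orientation; "ft_force": force on the tool from outside, world axes, zero at the start; "wrist_torque": the same for the moment, N m; "finger_gap": finger opening in mm; "gripper_force": force on a finger pad.
Only numpy, scipy, OpenCV 4.12 (cv2) and the standard library are available. Lean on these libraries where they do the work, as an engineer would, in place of code of your own. Each camera call takes 0.05 s, during which the arm holds its last target. There are 200 camera calls.

## Working session

There is one attempt and no reset: what is moved stays moved. The work goes in short steps, Python scripts to look and compute and a shell command to move; the robot and the scene stay as the last step left them, time stands still between calls to the robot, and variables do not carry over. Pictures are saved under pics/ and viewed, at most 14 in all, crops included, and the job is handed in when it is done.

```bash
ls; mkdir -p pics; python3 - <<'E'
from cell import env, imaging, order
import cv2
print(env.get_obs())
for n in("top","side"):
    im=imaging.get_image(n); cv2.imwrite(f"pics/{n}0.png",im); print(imaging.camera_info(n))
E
```

```text
pics
{'time': 0.0, 'joint_positions': array([-1.38261875e+00,  2.59221661e-01,  2.07422677e-02,  1.33372363e+00,
        3.37655959e-06,  1.41824736e+00]), 'joint_vel': array([ 0.00066665, -0.00179045, -0.00059621,  0.00026746, -0.00148639,
        0.00087447]), 'joint_efforts': array([ 4.07622865e-04, -5.55640090e+01,  3.44524956e+01,  1.36781266e-02,
       -1.80977991e-04, -3.39897974e-05]), 'position': array([ 183.76163999, -518.07988209,  230.64250054]), 'tool_rot': array([-3.14020281e+00, -2.17096064e-04,  3.40726386e-01]), 'ft_force': array([ 0.74193781,  0.63085652, -0.23985913]), 'wrist_torque': array([-0.02085563,  0.01042378, -0.03853358]), 'gripper_force': 0.0, 'finger_gap': 85.78311699274593}
{'fx': 511.2327554584827, 'fy': 511.2327554584827, 'cx': 311.977246053788, 'cy': 197.78526488143206, 'k1': -0.014077585436565471, 'rvec': array([ 2.17640067, -2.1582505 ,  0.12175647]), 'tvec': array([  58.92062539,  591.3155323 , 1776.53935939])}
{'fx': 416.0898180305568, 'fy': 416.0898180305568, 'cx': 319.38028129807304, 'cy': 198.569121707826, 'k1': -0.021601702056950986, 'rvec': array([ 0.1379243 , -2.92798415,  1.09292156]), 'tvec': array([ 594.99404522,   38.7894955 , 1248.65530352])}
```

View pics/top0.png

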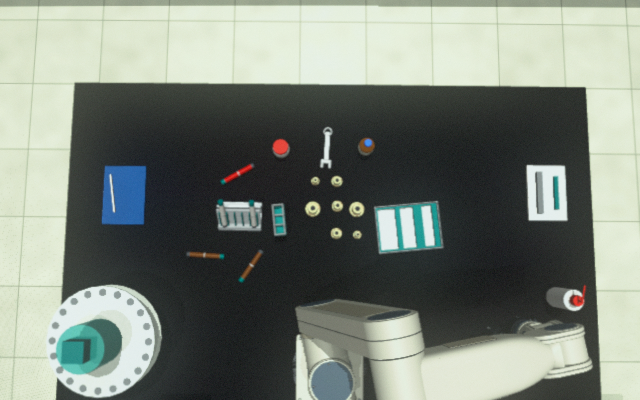

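View pics/side0.png

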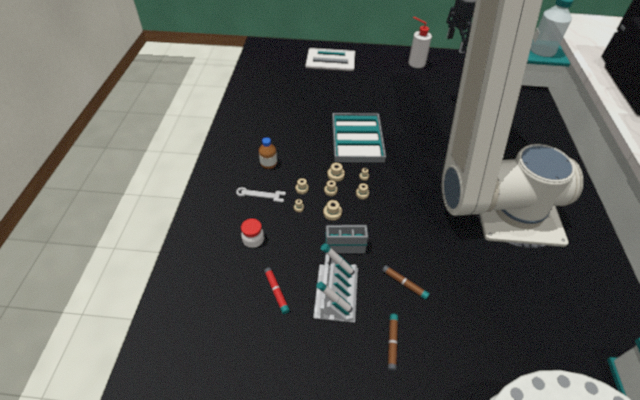

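```bash
cat > h.py <<'E'
import numpy as np, cv2
from cell import env, imaging, order
def P(n):
    c=imaging.camera_info(n); R=cv2.Rodrigues(np.array(c["rvec"]))[0]
    K=np.array([[c["fx"],0,c["cx"]],[0,c["fy"],c["cy"]],[0,0,1]]); return K,np.array([c["k1"],0,0,0.]),R,np.array(c["tvec"])
def px(n,pts):
    K,d,R,t=P(n); return cv2.projectPoints(np.array(pts,float).reshape(-1,3),cv2.Rodrigues(R)[0],t,K,d)[0].reshape(-1,2)
def ray(n,uv):
    K,d,R,t=P(n); u=cv2.undistortPoints(np.array(uv,float).reshape(-1,1,2),K,d).reshape(-1,2)
    return -R.T@t, np.c_[u,np.ones(len(u))]@R
def at(n,uv,z):
    o,d=ray(n,uv); return o+d*((z-o[2])/d[:,2])[:,None]
E
python3 - <<'E'
from h import *
for n in("top","side"):
    im=imaging.get_image(n); cv2.imwrite(f"pics/{n}_raw.png",im)
    x,y,w,h=(180,115,270,175) if n=="top" else (225,100,180,230)
    s=2.95 if n=="top" else 2.6
    cv2.imwrite(f"pics/{n}z.png",cv2.resize(im[y:y+h,x:x+w],None,fx=s,fy=s,interpolation=cv2.INTER_CUBIC))
    for q in("fit_large_1","fit_medium_1","fit_small_1","column_1","holder","rest","tote","bay_large","bay_medium","bay_small"):
        for r in imaging.regions_of(n,q):
            if r["p"]<.3: continue
            m=r["mask"].astype(np.uint8); (cx,cy),(w_,h_),a=cv2.minAreaRect(cv2.findNonZero(m))
            uv=r["xy"]; print(n,q,round(r["p"],2),np.round(uv,1),"area",m.sum(),"rect",round(cx,1),round(cy,1),round(w_),round(h_),round(a),"w@20",at(n,[uv],20)[0].round()[:2])
E
```

```text
top fit_large_1 0.66 [356.8 207.6] area 159 rect 356.0 208.5 13 13 45 w@20 [558. -96.]
top fit_large_1 0.62 [335.9 231.7] area 66 rect 336.0 233.0 8 8 90 w@20 [472. -22.]
top fit_large_1 0.53 [314.1 209.2] area 168 rect 312.0 208.5 13 14 90 w@20 [551.  56.]
top fit_medium_1 0.61 [334.4 232.5] area 87 rect 336.0 232.5 9 10 90 w@20 [469. -16.]
top fit_medium_1 0.58 [335.3 181.2] area 93 rect 336.0 181.0 10 10 90 w@20 [652. -19.]
top fit_small_1 0.59 [314.9 181. ] area 24 rect 314.5 180.0 5 4 0 w@20 [653.  54.]
top column_1 0.75 [251.  265.7] area 203 rect 250.8 265.2 6 37 32 w@20 [350. 276.]
top column_1 0.75 [203.1 254.8] area 193 rect 205.5 254.5 37 5 4 w@20 [387. 445.]
top column_1 0.61 [238.6 174.9] area 187 rect 237.3 173.2 6 35 59 w@20 [672. 327.]
top holder 0.63 [277.4 220.6] area 392 rect 278.4 219.1 32 12 85 w@20 [510. 186.]
top rest 0.74 [221.9 212.1] area 134 rect 222.5 212.1 27 5 80 w@20 [538. 383.]
top rest 0.57 [239.5 214.2] area 911 rect 238.5 215.5 27 43 90 w@20 [531. 320.]
top rest 0.36 [335.  231.1] area 70 rect 335.0 232.5 9 8 90 w@20 [474. -19.]
top tote 0.72 [366.7
[... 1318 characters left out ...]
205.5 11 9 90 w@20 [655.  67.]
side column_1 0.52 [333.4 295.4] area 315 rect 334.5 297.1 43 8 40 w@20 [533. 341.]
side holder 0.81 [348.7 237.7] area 1050 rect 346.0 238.5 27 40 90 w@20 [502. 162.]
side rest 0.63 [336.9 291.6] area 1894 rect 337.2 288.2 41 64 6 w@20 [525. 330.]
side rest 0.34 [361.  148.3] area 613 rect 359.5 148.5 13 45 90 w@20 [ 476. -208.]
side tote 0.79 [356.1 156.3] area 506 rect 359.0 137.0 48 52 90 w@20 [ 491. -168.]
side tote 0.58 [363.1 189.9] area 153 rect 362.0 191.0 14 12 90 w@20 [466. -21.]
side bay_large 0.8 [361.5 150.2] area 627 rect 359.0 148.4 46 14 2 w@20 [ 474. -199.]
side bay_medium 0.6 [358.9 132.4] area 647 rect 357.5 134.5 15 45 90 w@20 [ 485. -289.]
```

View pics/topz.png

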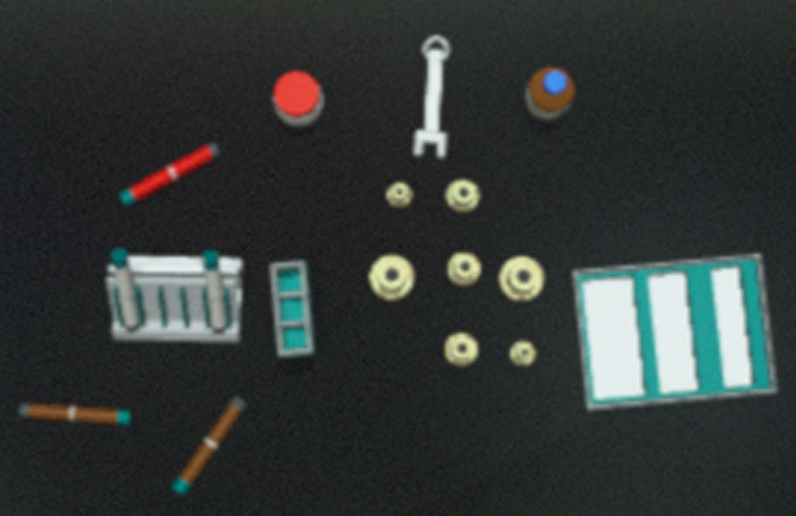

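View pics/sidez.png

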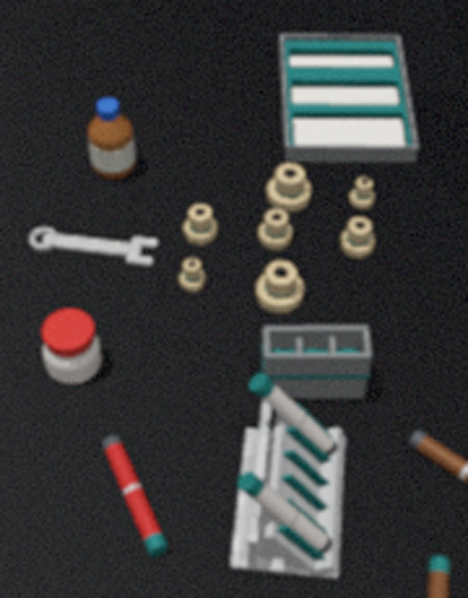

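```bash
cat > fit.py <<'E'
from h import *
from scipy.optimize import minimize, least_squares
import sys
IM={n:cv2.imread(f"pics/{n}_raw.png") for n in("top","side")}
def comp(m,uv,n):
    k,l,s,c=cv2.connectedComponentsWithStats(m.astype(np.uint8),connectivity=4)
    i=min((i for i in range(1,k) if s[i,4]>5),key=lambda i:np.linalg.norm(c[i]-uv)); return l==i,c[i],s[i]
def cyl(r,a,b):
    t=np.linspace(0,2*np.pi,24,endpoint=False); return np.array([[r*np.cos(q),r*np.sin(q),z] for z in(a,b) for q in t])
def fill(n,parts,S=6):
    m=np.zeros((400*S,640*S),np.uint8)
    allp=np.vstack([px(n,p) for p in parts]); 
    for p in parts:
        q=cv2.convexHull(((px(n,p)+.5)*S-.5).round().astype(np.int32)); cv2.fillConvexPoly(m,q,1)
    return m
def cen(n,parts):
    m=fill(n,parts); M=cv2.moments(m,True); return (np.array([M["m10"],M["m01"]])/M["m00"]+.5)/6-.5
def bycentroid(parts,obs,x0):
    # obs {cam:uv}
    f=lambda p:np.concatenate([cen(n,[q+np.r_[p,0] for q in parts])-uv for n,uv in obs.items()])
    r=least_squares(f,x0,diff_step=2e-3*1,method="lm") if 0 else least_squares(f,x0,x_scale=1,diff_step=0.01); return r.x,r.fun
E
python3 - <<'E'
from fit import *
G={n:IM[n].max(2) for n in IM}
W=dict(large=[(558,-96),(553,60)],medium=[(472,-20),(652,-17),(562,-17)],small=[(653,58),(468,-95)])
D=dict(large=(26,14,17,40),medium=(19,12,13,36),small=(14,10,9,32))
for k,v in W.items():
    R,f,r,h=D[k]; parts=[cyl(R,0,f),cyl(r,f,h)]
    for w in v:
        for sel in(("top","side"),("top",),("side",)):
            obs={}
            for n in sel:
                u=px(n,[[*w,20]])[0]; m,c,s=comp(G[n]>75,u,n); obs[n]=c; a=s[4]
            x,e=bycentroid(parts,obs,np.array(w,float)); print(k,sel,x.round(1),e.round(2),a)
# tote / holder via IoU
def rectfit(name,hx,hy,z,w,x0):
    parts=lambda p:[(np.array([[sx*hx,sy*hy,zz] for sx in(-1,1) for sy in(-1,1) for zz in(0,z)])@np.array([[np.cos(p[2]),np.sin(p[2]),0],[-np.sin(p[2]),np.cos(p[2]),0],[0,0,1]]))+[p[0],p[1],0]]
    M={}
    for n in IM:
        m=G[n]>45; u=px(n,[[*w,z/2]])[0]; m=cv2.morphologyEx(m.astype(np.uint8),cv2.MORPH_CLOSE,np.ones((3,3)))
        mm,c,s=comp(m,u,n); hull=cv2.convexHull(cv2.findNonZero(mm.astype(np.uint8))); q=np.zeros((400,640),np.uint8); cv2.fillConvexPoly(q,hull,1)
        print(name,n,s); M[n]=cv2.resize(q,None,fx=6,fy=6,interpolation=cv2.INTER_NEAREST)
    for sel in(("top","side"),("top",),("side",)):
        c=lambda p:sum((fill(n,parts(p))!=M[n]).sum()/36 for n in sel)
        s=np.array([[0,0,0],[12,0,0],[0,12,0],[0,0,.15]])+x0
        r=minimize(c,x0,method="Nelder-Mead",options=dict(initial_simplex=s,xatol=.05,fatol=.5)); print(name,sel,r.x.round(3),r.fun)
rectfit("tote",83,113,26,(490,-285),np.array([490,-285,.08]))
rectfit("holder",53.5,19.5,75,(510,175),np.array([510,175,.05]))
# caps
pts=[]
for t,sd in(((220.7,202),(321,285)),((251,202),(325,247))):
    obs={}
    for n,uv in(("top",t),("side",sd)):
        b,g,r=[IM[n][...,i].astype(int) for i in range(3)]; m,c,s=comp((g>r*1.5+12)&(b>r*1.3),uv,n); obs[n]=c; print("cap",n,uv,c,s[4])
    a=np.radians(35); Ry=np.array([[np.cos(a),0,np.sin(a)],[0,1,0],[-np.sin(a),0,np.cos(a)]])
    parts=[cyl(9,116,130)@Ry.T+[0,0,18]]
    x,e=bycentroid(parts,obs,np.array([470.,300.])); print("foot",x,e)
E
```

```text
large ('top', 'side') [557.1 -83.9] [-3.15 -0.63  0.8  -3.57] 437
large ('top',) [555.  -95.3] [ 0.02 -0.  ] 201
large ('side',) [558.6 -68.1] [-0.    0.01] 437
large ('top', 'side') [554.9  61.5] [ 0.14  0.09 -0.11  0.14] 304
large ('top',) [555.2  62.1] [-0.01  0.  ] 202
large ('side',) [554.6  61. ] [-0.  0.] 304
medium ('top', 'side') [468.3 -23. ] [ 0.1   0.1  -0.09  0.17] 174
medium ('top',) [468.6 -22.6] [0.01 0.  ] 109
medium ('side',) [468.  -23.7] [0. 0.] 174
medium ('top', 'side') [655.5 -24.1] [ 0.1   0.14 -0.12  0.08] 174
medium ('top',) [656.1 -23.9] [-0.01 -0.02] 110
medium ('side',) [655.  -24.3] [-0.02  0.03] 174
medium ('top', 'side') [562.2 -43.7] [ 5.26  1.21 -1.62  5.6 ] 437
medium ('top',) [566.3 -24.9] [ 0.01 -0.01] 114
medium ('side',) [558.6 -68.2] [-0. -0.] 437
small ('top', 'side') [655.9  52.9] [ 0.2   0.16 -0.14  0.27] 113
small ('top',) [656.5  53.7] [-0.01  0.  ] 62
small ('side',) [655.7  51.9] [-0.   -0.03] 113
small ('top', 'side') [464.2 -97.4] [ 0.1   0.12 -0.11  0.14] 99
small ('top',) [464.6 -96.9] [-0.01  0.01] 68
small ('side',) [463.8 -98.1] [
[... 356 characters left out ...]
                        **options)
    fsim[k] = func(sim[k])
              ~~~~^^^^^^^^
    fx = function(np.copy(x), *(wrapper_args + args))
  File "<stdin>", line 22, in <lambda>
  File "<stdin>", line 22, in <genexpr>
  File "fit.py", line 14, in fill
    q=cv2.convexHull(((px(n,p)+.5)*S-.5).round().astype(np.int32)); cv2.fillConvexPoly(m,q,1)
                       ~~^^^^^
  File "h.py", line 7, in px
    K,d,R,t=P(n); return cv2.projectPoints(np.array(pts,float).reshape(-1,3),cv2.Rodrigues(R)[0],t,K,d)[0].reshape(-1,2)
            ~^^^
  File "h.py", line 4, in P
    c=imaging.camera_info(n); R=cv2.Rodrigues(np.array(c["rvec"]))[0]
ValueError: time passes only in moves, steps and waits
```

```bash
sed -i 's/^def P(n):/from functools import lru_cache\n@lru_cache\ndef P(n):/' h.py; cat > r.py <<'E'
from fit import *
G={n:cv2.medianBlur(IM[n],3).max(2) for n in IM}
def rectfit(name,hx,hy,z,w,x0,th):
    parts=lambda p:[(np.array([[sx*hx,sy*hy,zz] for sx in(-1,1) for sy in(-1,1) for zz in(0,z)])@np.array([[np.cos(p[2]),np.sin(p[2]),0],[-np.sin(p[2]),np.cos(p[2]),0],[0,0,1]]))+[p[0],p[1],0]]
    M={}
    for n in IM:
        m=G[n]>th; u=px(n,[[*w,z/2]])[0]
        mm,c,s=comp(m,u,n); hull=cv2.convexHull(cv2.findNonZero(mm.astype(np.uint8))); q=np.zeros((400,640),np.uint8); cv2.fillConvexPoly(q,hull,1)
        print(name,n,s,int(fill(n,parts(x0)).sum()/36)); M[n]=cv2.resize(q,None,fx=6,fy=6,interpolation=cv2.INTER_NEAREST)
    for sel in(("top","side"),("top",),("side",)):
        c=lambda p:sum((fill(n,parts(p))!=M[n]).sum()/36 for n in sel)
        s=np.array([[0,0,0],[12,0,0],[0,12,0],[0,0,.15]])+x0
        r=minimize(c,x0,method="Nelder-Mead",options=dict(initial_simplex=s,xatol=.05,fatol=.5)); print(name,sel,r.x.round(3),r.fun)
rectfit("tote",83,113,26,(490,-285),np.array([490,-285,.08]),65)
rectfit("holder",53.5,19.5,75,(510,175),np.array([510,175,.05]),60)
for t,sd in(((220.7,202),(321,285)),((251,202),(325,247))):
    obs={}
    for n,uv in(("top",t),("side",sd)):
        b,g,r=[IM[n][...,i].astype(int) for i in range(3)]; m,c,s=comp((g>r*1.5+12)&(b>r*1.3),uv,n); obs[n]=c; print("cap",n,uv,c,s[4])
    a=np.radians(35); Ry=np.array([[np.cos(a),0,np.sin(a)],[0,1,0],[-np.sin(a),0,np.cos(a)]])
    parts=[cyl(9,116,130)@Ry.T+[0,0,18]]
    x,e=bycentroid(parts,obs,np.array([470.,300.])); print("foot",x,e)
# floors
b=IM["top"].min(2)
for u in((388,229),(409,228),(430,226)):
    m,c,s=comp(b>130,u,"top"); print("floor",at("top",[c],7)[0].round(1),s[4], cv2.minAreaRect(cv2.findNonZero(m.astype(np.uint8))))
E
python3 r.py
```

```text
tote top [ 374  201   70   53 3182] 3066
tote side [ 324  113   62   83 2907] 2369
tote ('top', 'side') [ 4.90447e+02 -2.78165e+02  9.00000e-02] 1596.6944444444443
tote ('top',) [ 4.91979e+02 -2.79099e+02  9.30000e-02] 197.55555555555554
tote ('side',) [ 4.96544e+02 -2.59872e+02  6.40000e-02] 1367.75
holder top [271 203  16  33 436] 398
holder side [323 199  20  22 326] 1137
holder ('top', 'side') [5.13301e+02 1.79358e+02 4.40000e-02] 1539.138888888889
holder ('top',) [5.12942e+02 1.80866e+02 1.03000e-01] 61.47222222222222
holder ('side',) [5.50163e+02 7.11320e+01 3.90000e-02] 693.1944444444445
cap top (220.7, 202) [219.88235294 201.44117647] 34
cap side (321, 285) [320.34615385 285.57692308] 52
foot [494.67216951 372.56654574] [ 0.32285018  0.29602442 -0.18688475  0.21246741]
cap top (251, 202) [251.07692308 202.03846154] 26
cap side (325, 247) [324.7761194 247.2238806] 67
foot [493.20405879 267.82139423] [ 0.31823821  0.41459884 -0.32794289  0.26951838]
floor [ 483.2 -206.3    7. ] 704 ((387.4958801269531, 229.21096801757812), (40.722381591796875, 17.377674102783203), 83.9909896850586)
floor [ 490.1 -278.4    7. ] 522 ((407.5975341796875, 227.3780517578125), (40.63880920410156, 12.81005859375), 83.6598129272461)
floor [ 497.6 -350.3    7. ] 390 ((427.69281005859375, 225.38906860351562), (40.193389892578125, 9.697823524475098), 83.2901611328125)
```

```bash
cat > r2.py <<'E'
from fit import *
parts=lambda p:[(np.array([[sx*53.5,sy*19.5,zz] for sx in(-1,1) for sy in(-1,1) for zz in(0,75)])@np.array([[np.cos(p[2]),np.sin(p[2]),0],[-np.sin(p[2]),np.cos(p[2]),0],[0,0,1]]))+[p[0],p[1],0]]
imaging.get_image("side"); m=imaging.regions_of("side","holder")[0]["mask"].astype(np.uint8)
q=m*0; cv2.fillConvexPoly(q,cv2.convexHull(cv2.findNonZero(m)),1)
g=cv2.medianBlur(IM["top"],3).max(2); t=comp(g>60,(278,219),"top")[0].astype(np.uint8)
M={n:cv2.resize(k,None,fx=6,fy=6,interpolation=cv2.INTER_NEAREST) for n,k in(("side",q),("top",t))}
for sel in(("top","side"),("side",)):
    c=lambda p:sum((fill(n,parts(p))!=M[n]).sum()/36 for n in sel); x0=np.array([512,178,.08])
    r=minimize(c,x0,method="Nelder-Mead",options=dict(initial_simplex=np.array([[0,0,0],[12,0,0],[0,12,0],[0,0,.15]])+x0,xatol=.05,fatol=.5)); print(sel,r.x.round(3),r.fun)
def box(x,y,w,hx,hy,z): 
    c,s=np.cos(w),np.sin(w); return [[x+c*a-s*b,y+s*a+c*b,z] for a,b in((-hx,-hy),(hx,-hy),(hx,hy),(-hx,hy))]
out=[]
for n,(x,y,w,h) in(("top",(200,170,250,90)),("side",(300,100,100,230))):
    S=3.2 if n=="top" else 2.6
    im=cv2.resize(IM[n][y:y+h,x:x+w],None,fx=S,fy=S,interpolation=cv2.INTER_CUBIC)
    hh=(512.9,179.5,.10); L=[box(490.3,-278.3,.1,83,113,26),box(490.3,-278.3,.1,83,113,0),box(*hh,53.5,19.5,75),box(*hh,53.5,19.5,0)]
    for k,wy in((72,62),(0,47),(-72,36)): L.append(box(490.3-np.sin(.1)*k,-278.3+np.cos(.1)*k,.1,72,wy/2,7))
    for d in(-34,0,34): L.append(box(hh[0]+np.cos(.1)*d,hh[1]+np.sin(.1)*d,.1,14.5,14.5,75))
    for p in L: cv2.polylines(im,[((px(n,p)-[x,y]+.5)*S).astype(np.int32)],True,(0,0,255),1)
    out.append(im)
cv2.imwrite("pics/ov1.png",out[0]); cv2.imwrite("pics/ov2.png",out[1])
H=max(o.shape[0] for o in out)
E
python3 r2.py
```

```text
('top', 'side') [5.10835e+02 1.79293e+02 7.90000e-02] 134.72222222222223
('side',) [5.10277e+02 1.78446e+02 9.70000e-02] 73.83333333333333
```

View pics/ov1.png

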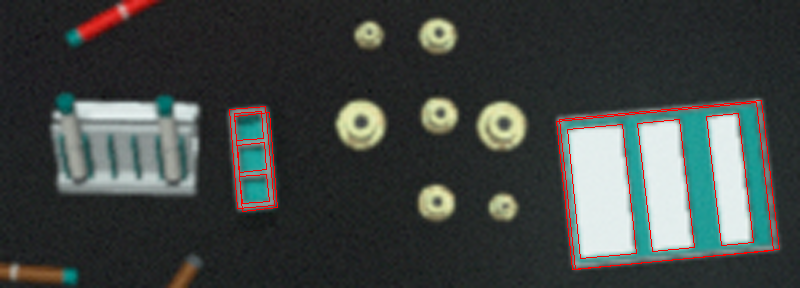

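View pics/ov2.png

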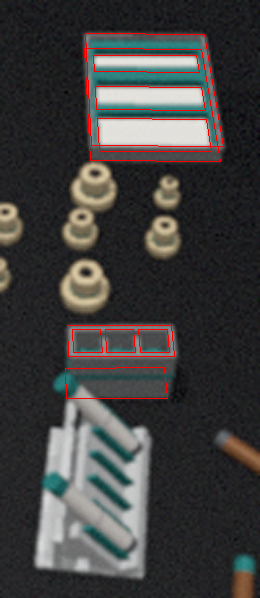

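```bash
python3 -m creep '{"linear":[[0,0,0],[0,0,0],[0,0,0],[0,0,0],[0,0,0],[0,0,0],[0,0,0]],"delta_rot":[[0,0,-0.134],[0,0,-0.134],[0,0,-0.134],[0,0,-0.134],[0,0,-0.134],[0,0,-0.134],[0,0,-0.134]],"claw":[-0.3,-0.3,-0.3,-0.3,-0.3,-0.3,-0.3]}'
python3 -m creep '{"linear":[[0,0,0],[0,0,0],[0,0,0],[0,0,0],[0,0,0],[0,0,0],[0,0,0]],"delta_rot":[[0,0,-0.134],[0,0,-0.134],[0,0,-0.134],[0,0,-0.134],[0,0,-0.134],[0,0,-0.134],[0,0,-0.134]],"claw":[-0.3,-0.3,-0.3,-0.3,-0.3,-0.3,-0.3]}'
python3 -m creep '{"linear":[[0,0,0],[0,0,0],[0,0,0],[0,0,0],[0,0,0],[0,0,0],[0,0,0],[0,0,0]],"delta_rot":[[0,0,-0.134],[0,0,-0.134],[0,0,-0.134],[0,0,-0.134],[0,0,-0.134],[0,0,-0.129],[0,0,0],[0,0,0]],"claw":[-0.3,-0.3,-0.3,-0.3,-0.3,-0.3,-0.3,-0.3]}'
```

```text
time: 2.0
position: [183.8, -518.4, 231.3]
tool_rot: [-3.142, 0.0, 1.329]
ft_force: [0.0, -0.1, -0.0]
finger_gap: 55.5
gripper_force: 0.0
time: 2.7
position: [183.8, -518.4, 231.3]
tool_rot: [-3.142, -0.0, 2.311]
ft_force: [0.1, -0.4, -0.4]
finger_gap: 55.7
gripper_force: 0.0
time: 3.5
position: [183.8, -518.4, 231.3]
tool_rot: [-3.142, 0.0, 3.138]
ft_force: [-0.6, -0.0, -0.3]
finger_gap: 55.7
gripper_force: 0.0
```

```bash
python3 -m creep '{"linear":[[-0.66,0.99,0.2],[-0.66,0.99,0.2],[-0.66,0.99,0.2],[-0.66,0.99,0.2],[-0.66,0.99,0.2],[-0.66,0.99,0.2],[-0.66,0.99,0.2],[-0.66,0.99,0.2]],"delta_rot":[[0,0,0],[0,0,0],[0,0,0],[0,0,0],[0,0,0],[0,0,0],[0,0,0],[0,0,0]],"claw":[-0.3,-0.3,-0.3,-0.3,-0.3,-0.3,-0.3,-0.3]}'
python3 -m creep '{"linear":[[-0.66,0.99,0.4],[-0.66,0.99,0.4],[-0.66,0.99,0.4],[-0.66,0.99,0.4],[-0.66,0.99,0.4],[-0.66,0.99,0.4],[-0.66,0.99,0.4],[-0.66,0.99,0.4]],"delta_rot":[[0,0,0],[0,0,0],[0,0,0],[0,0,0],[0,0,0],[0,0,0],[0,0,0],[0,0,0]],"claw":[-0.3,-0.3,-0.3,-0.3,-0.3,-0.3,-0.3,-0.3]}'
python3 -m creep '{"linear":[[-0.66,0.99,0.4],[0,0,0.9],[0,0,0]],"delta_rot":[[0,0,0],[0,0,0],[0,0,0]],"claw":[-0.3,-0.3,-0.3]}'
```

```text
time: 4.3
position: [316.3, -319.3, 191.2]
tool_rot: [-3.141, 0.0, 3.138]
ft_force: [1.0, -0.1, -0.0]
finger_gap: 55.5
gripper_force: 0.0
time: 5.1
position: [448.3, -121.2, 111.1]
tool_rot: [-3.141, 0.0, 3.138]
ft_force: [0.3, -1.0, 0.1]
finger_gap: 55.6
gripper_force: 0.0
time: 5.4
position: [463.1, -96.3, 76.8]
tool_rot: [3.14, -0.004, 3.141]
ft_force: [-0.4, -0.1, -0.5]
finger_gap: 55.5
gripper_force: 0.0
```

```bash
python3 -m creep '{"linear":[[0,0,0.9],[0,0,0.9],[0,0,0.7],[0,0,0],[0,0,0],[0,0,0],[0,0,0],[0,0,0]],"delta_rot":[[0,0,0],[0,0,0],[0,0,0],[0,0,0],[0,0,0],[0,0,0],[0,0,0],[0,0,0]],"claw":[-0.3,-0.3,-0.3,-0.3,1,1,1,1]}'
python3 -m creep '{"linear":[[0,0,0],[0,0,-0.5],[0,0,-0.9],[0,0,-0.9],[0,0,0]],"delta_rot":[[0,0,0],[0,0,0],[0,0,0],[0,0,0],[0,0,0]],"claw":[1,1,1,1,1]}'
```

```text
time: 6.2
position: [464.8, -97.9, 17.7]
tool_rot: [-3.141, 0.002, -3.142]
ft_force: [-1.1, -0.4, 7.5]
finger_gap: 15.4
gripper_force: 58.4
time: 6.7
position: [465.8, -98.1, 77.0]
tool_rot: [-3.139, 0.005, -3.141]
ft_force: [-0.1, 0.7, -0.8]
finger_gap: 15.1
gripper_force: 58.6
```

```bash
python3 -m creep '{"linear":[[0.04,-0.93,0],[0.04,-0.93,0],[0.04,-0.93,0],[0.04,-0.93,0],[0.04,-0.93,0],[0.04,-0.93,0],[0.04,-0.93,0],[0.04,-0.93,0]],"delta_rot":[[0,0,0],[0,0,0],[0,0,0],[0,0,0],[0,0,0],[0,0,0],[0,0,0],[0,0,0]],"claw":[1,1,1,1,1,1,1,1]}'
python3 -m creep '{"linear":[[0.04,-0.93,0],[0.04,-0.93,0],[0.04,-0.93,0],[0,0,0],[0,0,0]],"delta_rot":[[0,0,0],[0,0,0],[0,0,0],[0,0,0],[0,0,0]],"claw":[1,1,1,1,1]}'
python3 - <<'E'
from h import *
im=imaging.get_image("side"); o=env.get_obs(); print(o["position"],o["finger_gap"]); 
o=env.get_obs(); print(o["position"])
cv2.imwrite("pics/s1.png",cv2.resize(im[60:210,270:430],None,fx=3.7,fy=3.7,interpolation=cv2.INTER_CUBIC))
E
```

```text
time: 7.5
position: [456.0, -284.4, 73.6]
tool_rot: [3.142, -0.0, -3.141]
ft_force: [0.5, 0.3, -0.4]
finger_gap: 15.0
gripper_force: 58.6
time: 8.0
position: [452.9, -353.2, 73.3]
tool_rot: [3.141, -0.0, 3.141]
ft_force: [-0.4, -0.5, -0.8]
finger_gap: 15.4
gripper_force: 58.7
[ 452.96115518 -352.67966098   73.41027004] 15.186994578208473
[ 452.96115518 -352.67966098   73.41027004]
```

View pics/s1.png

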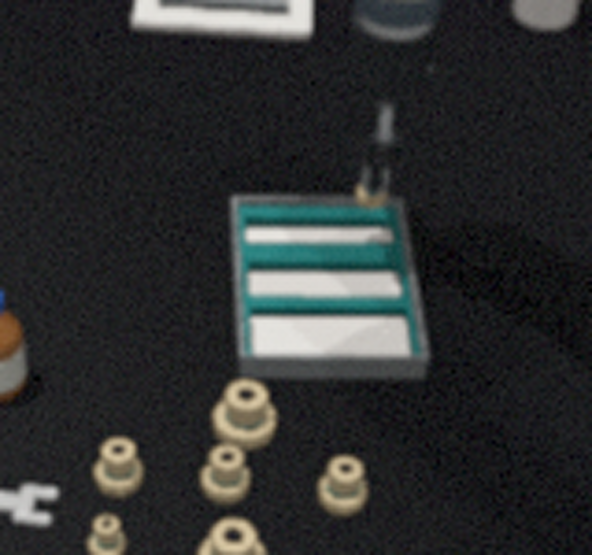

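```bash
python3 -m creep '{"linear":[[0,-0.03,0.7],[0,0,0.8],[0,0,0.45],[0,0,0],[0,0,0],[0,0,0],[0,0,0],[0,0,0]],"delta_rot":[[0,0,0],[0,0,0],[0,0,0],[0,0,0],[0,0,0],[0,0,0],[0,0,0],[0,0,0]],"claw":[1,1,1,1,1,0.3,0.3,0.3]}'
python3 -m creep '{"linear":[[0,0,-0.3],[0,0,-0.9],[0,0,-0.9],[0,0,-0.9],[-0.37,0.94,0],[-0.37,0.94,0],[-0.37,0.94,0],[-0.37,0.94,0]],"delta_rot":[[0,0,0],[0,0,0],[0,0,0],[0,0,0],[0,0,0],[0,0,0],[0,0,0],[0,0,0]],"claw":[0.3,0.3,-0.3,-0.3,-0.3,-0.3,-0.3,-0.3]}'
python3 -m creep '{"linear":[[-0.37,0.94,0],[-0.37,0.94,0],[-0.37,0.94,0],[-0.37,0.94,0],[-0.37,0.94,0],[-0.37,0.94,0],[-0.37,0.94,0],[0,0,0]],"delta_rot":[[0,0,0],[0,0,0],[0,0,0],[0,0,0],[0,0,0],[0,0,0],[0,0,0],[0,0,0]],"claw":[-0.3,-0.3,-0.3,-0.3,-0.3,-0.3,-0.3,-0.3]}'
python3 -m creep '{"linear":[[0,0,0]],"delta_rot":[[0,0,0]],"claw":[-0.3]}'
```

```text
time: 8.85
position: [453.5, -354.2, 25.6]
tool_rot: [-3.141, 0.001, -3.141]
ft_force: [-0.3, -0.0, -0.3]
finger_gap: 30.3
gripper_force: 0.0
time: 9.65
position: [490.5, -259.3, 100.9]
tool_rot: [-3.141, 0.001, -3.142]
ft_force: [-0.1, -0.5, 0.6]
finger_gap: 55.5
gripper_force: 0.0
time: 10.45
position: [555.7, -93.2, 100.7]
tool_rot: [3.141, 0.001, -3.138]
ft_force: [-0.5, -0.3, 0.4]
finger_gap: 55.5
gripper_force: 0.0
time: 10.55
position: [555.0, -95.2, 100.5]
tool_rot: [-3.141, 0.0, -3.14]
ft_force: [0.2, -0.0, 1.3]
finger_gap: 55.7
gripper_force: 0.0
```

```bash
python3 -m creep '{"linear":[[0,0,0.9],[0,0,0.9],[0,0,0.9],[0,0,0.54],[0,0,0],[0,0,0],[0,0,0],[0,0,0]],"delta_rot":[[0,0,0],[0,0,0],[0,0,0],[0,0,0],[0,0,0],[0,0,0],[0,0,0],[0,0,0]],"claw":[-0.3,-0.3,-0.3,-0.3,-0.3,1,1,1]}'
python3 -m creep '{"linear":[[0,0,0],[0,0,-0.9],[0,0,-0.95],[0,0,-0.95],[0.3,-0.86,0],[0.3,-0.86,0],[0.3,-0.86,0],[0.3,-0.86,0]],"delta_rot":[[0,0,0],[0,0,0],[0,0,0],[0,0,0],[0,0,0],[0,0,0],[0,0,0],[0,0,0]],"claw":[1,1,1,1,1,1,1,1]}'
python3 -m creep '{"linear":[[0.32,-0.87,0],[0,0,0],[0,0,0]],"delta_rot":[[0,0,0],[0,0,0],[0,0,0]],"claw":[1,1,1]}'
```

```text
time: 11.35
position: [555.5, -96.1, 20.3]
tool_rot: [-3.141, 0.002, -3.141]
ft_force: [-1.1, -1.0, 5.2]
finger_gap: 32.0
gripper_force: 59.9
time: 12.15
position: [524.6, -182.1, 89.5]
tool_rot: [-3.141, 0.001, -3.141]
ft_force: [0.2, 0.1, -0.8]
finger_gap: 31.7
gripper_force: 59.7
time: 12.45
position: [516.8, -203.4, 89.3]
tool_rot: [3.141, 0.0, 3.141]
ft_force: [-0.4, 0.2, -1.4]
finger_gap: 32.0
gripper_force: 59.7
```

```bash
python3 -m creep '{"linear":[[0,0,0.9],[0,0,0.9],[0,0,0.66],[0,0,0],[0,0,0],[0,0,0],[0,0,0],[0,0,-0.3]],"delta_rot":[[0,0,0],[0,0,0],[0,0,0],[0,0,0],[0,0,0],[0,0,0],[0,0,0],[0,0,0]],"claw":[1,1,1,1,0,0,0,0]}'
python3 -m creep '{"linear":[[0,0,-0.8],[0,0,-0.9],[0,0,-0.9],[-0.14,0.96,0],[-0.14,0.96,0],[-0.14,0.96,0],[-0.14,0.96,0],[-0.14,0.96,0]],"delta_rot":[[0,0,0],[0,0,0],[0,0,0],[0,0,0],[0,0,0],[0,0,0],[0,0,0],[0,0,0]],"claw":[0,-0.3,-0.3,-0.3,-0.3,-0.3,-0.3,-0.3]}'
python3 -m creep '{"linear":[[-0.14,0.96,0],[-0.14,0.96,0],[-0.14,0.96,0],[-0.14,0.96,0],[-0.14,0.96,0],[-0.14,0.98,0],[0,0,0],[0,0,0]],"delta_rot":[[0,0,0],[0,0,0],[0,0,0],[0,0,0],[0,0,0],[0,0,0],[0,0,0],[0,0,0]],"claw":[-0.3,-0.3,-0.3,-0.3,-0.3,-0.3,-0.3,-0.3]}'
```

```text
time: 13.25
position: [516.6, -202.8, 34.9]
tool_rot: [3.141, -0.001, -3.141]
ft_force: [0.2, 0.3, 0.7]
finger_gap: 42.8
gripper_force: 0.0
time: 14.05
position: [534.5, -82.3, 100.9]
tool_rot: [-3.141, 0.001, -3.141]
ft_force: [0.2, -0.0, -0.3]
finger_gap: 56.0
gripper_force: 0.0
time: 14.85
position: [555.4, 61.5, 100.5]
tool_rot: [-3.141, 0.001, -3.14]
ft_force: [-0.5, 1.0, -0.1]
finger_gap: 55.4
gripper_force: 0.0
```

```bash
python3 -m creep '{"linear":[[0,0,0.9],[0,0,0.9],[0,0,0.9],[0,0,0.54],[0,0,0],[0,0,0],[0,0,0],[0,0,0]],"delta_rot":[[0,0,0],[0,0,0],[0,0,0],[0,0,0],[0,0,0],[0,0,0],[0,0,0],[0,0,0]],"claw":[-0.3,-0.3,-0.3,-0.3,-0.3,1,1,1]}'
python3 -m creep '{"linear":[[0,0,0],[0,0,-0.9],[0,0,-0.95],[0,0,-0.95],[0.386,-0.988,0],[0.386,-0.988,0],[0.386,-0.988,0],[0.386,-0.988,0]],"delta_rot":[[0,0,0],[0,0,0],[0,0,0],[0,0,0],[0,0,0],[0,0,0],[0,0,0],[0,0,0]],"claw":[1,1,1,1,1,1,1,1]}'
python3 -m creep '{"linear":[[0.386,-0.988,0],[0.386,-0.988,0],[0.386,-0.988,0],[0.386,-0.988,0],[0.386,-0.988,0],[0.386,-0.988,0],[0.386,-0.988,0],[0,0,0]],"delta_rot":[[0,0,0],[0,0,0],[0,0,0],[0,0,0],[0,0,0],[0,0,0],[0,0,0],[0,0,0]],"claw":[1,1,1,1,1,1,1,1]}'
python3 -m creep '{"linear":[[0,0,0]],"delta_rot":[[0,0,0]],"claw":[1]}'
```

```text
time: 15.65
position: [556.1, 60.9, 20.4]
tool_rot: [-3.141, 0.002, -3.141]
ft_force: [0.1, -2.1, 5.4]
finger_gap: 32.0
gripper_force: 60.0
time: 16.45
position: [516.4, -38.3, 89.5]
tool_rot: [-3.142, 0.001, -3.141]
ft_force: [-0.5, -0.4, -0.7]
finger_gap: 32.3
gripper_force: 59.8
time: 17.25
position: [448.7, -212.8, 89.4]
tool_rot: [-3.14, 0.001, 3.139]
ft_force: [0.8, 0.8, -0.4]
finger_gap: 31.6
gripper_force: 59.9
time: 17.35
position: [449.1, -210.7, 89.3]
tool_rot: [3.141, 0.0, 3.141]
ft_force: [0.5, 0.6, -1.4]
finger_gap: 32.2
gripper_force: 59.9
```

```bash
python3 -m creep '{"linear":[[0,0,0.9],[0,0,0.9],[0,0,0.66],[0,0,0],[0,0,0],[0,0,0],[0,0,0],[0,0,-0.3]],"delta_rot":[[0,0,0],[0,0,0],[0,0,0],[0,0,0],[0,0,0],[0,0,0],[0,0,0],[0,0,0]],"claw":[1,1,1,1,0,0,0,0]}'
python3 -m creep '{"linear":[[0,0,-0.8],[0,0,-0.9],[0,0,-0.9],[-0.1,0.94,0],[-0.1,0.94,0],[-0.1,0.94,0],[-0.1,0.94,0],[-0.1,0.94,0]],"delta_rot":[[0,0,0],[0,0,0],[0,0,0],[0,0,0],[0,0,0],[0,0,0],[0,0,0],[0,0,0]],"claw":[0,-0.3,-0.3,-0.3,-0.3,-0.3,-0.3,-0.3]}'
python3 -m creep '{"linear":[[-0.1,0.94,0],[-0.1,0.94,0],[-0.08,0.94,0],[0,0,0],[0,0,0]],"delta_rot":[[0,0,0],[0,0,0],[0,0,0],[0,0,0],[0,0,0]],"claw":[-0.3,-0.3,-0.3,-0.3,-0.3]}'
cat > chk.py <<'E'
from h import *
for n in("side","top"):
    im=imaging.get_image(n); b,g,r=[im[...,i].astype(int) for i in range(3)]
    m=((r>75)&(r-b>20)&(r-g<40)&(g-b>8)).astype(np.uint8)
    k,l,s,c=cv2.connectedComponentsWithStats(m,connectivity=4)
    for i in range(1,k):
        w=at(n,[c[i]],16)[0][:2]
        if s[i,4]>25 and 400<w[0]<720 and -420<w[1]<160: print(n,w.round(),s[i,4])
E
python3 chk.py
```

```text
time: 18.15
position: [449.0, -210.1, 34.9]
tool_rot: [3.141, -0.001, -3.141]
ft_force: [-0.3, -0.0, -0.5]
finger_gap: 42.9
gripper_force: 0.0
time: 18.95
position: [461.8, -92.1, 100.9]
tool_rot: [-3.141, 0.001, -3.141]
ft_force: [-0.0, 0.2, -0.0]
finger_gap: 55.5
gripper_force: 0.0
time: 19.45
position: [468.8, -22.3, 100.6]
tool_rot: [-3.141, 0.001, -3.14]
ft_force: [-0.3, 0.0, -0.9]
finger_gap: 55.8
gripper_force: 0.0
side [ 515. -210.] 177
side [655. -22.] 168
side [468. -21.] 168
side [570.   4.] 169
side [655.  56.] 107
top [654. -23.] 101
top [654.  54.] 58
top [571.   5.] 88
top [ 516. -202.] 157
top [ 448. -209.] 165
top [ 454. -354.] 49
```

```bash
python3 -m creep '{"linear":[[0,0,0.9],[0,0,0.9],[0,0,0.9],[0,0,0.64],[0,0,0],[0,0,0],[0,0,0],[0,0,0]],"delta_rot":[[0,0,0],[0,0,0],[0,0,0],[0,0,0],[0,0,0],[0,0,0],[0,0,0],[0,0,0]],"claw":[-0.3,-0.3,-0.3,-0.3,-0.3,1,1,1]}'
python3 -m creep '{"linear":[[0,0,0],[0,0,-0.96],[0,0,-0.98],[0,0,-0.98],[0.09,-0.945,0],[0.09,-0.945,0],[0.09,-0.945,0],[0.09,-0.945,0]],"delta_rot":[[0,0,0],[0,0,0],[0,0,0],[0,0,0],[0,0,0],[0,0,0],[0,0,0],[0,0,0]],"claw":[1,1,1,1,1,1,1,1]}'
python3 -m creep '{"linear":[[0.09,-0.945,0],[0.09,-0.945,0],[0.09,-0.945,0],[0.09,-0.945,0],[0.09,-0.945,0],[0.09,-0.945,0],[0.09,-0.945,0],[0,0,0]],"delta_rot":[[0,0,0],[0,0,0],[0,0,0],[0,0,0],[0,0,0],[0,0,0],[0,0,0],[0,0,0]],"claw":[1,1,1,1,1,1,1,1]}'
python3 -m creep '{"linear":[[0,0,0],[0,0,0]],"delta_rot":[[0,0,0],[0,0,0]],"claw":[1,1]}'
```

```text
time: 20.35
position: [469.4, -22.9, 17.8]
tool_rot: [-3.141, 0.002, -3.141]
ft_force: [-1.5, -0.7, 5.0]
finger_gap: 23.5
gripper_force: 58.6
time: 21.15
position: [459.8, -117.9, 90.4]
tool_rot: [-3.141, 0.001, -3.141]
ft_force: [-0.1, 0.0, -2.2]
finger_gap: 24.0
gripper_force: 58.9
time: 21.95
position: [444.2, -285.0, 90.1]
tool_rot: [-3.14, 0.001, 3.14]
ft_force: [-0.2, 0.0, -0.2]
finger_gap: 24.0
gripper_force: 59.0
time: 22.15
position: [444.0, -281.6, 89.8]
tool_rot: [3.141, 0.0, -3.141]
ft_force: [0.7, 0.5, -0.6]
finger_gap: 23.4
gripper_force: 59.0
```

```bash
python3 -m creep '{"linear":[[0,-0.04,0.9],[0,0,0.9],[0,0,0.74],[0,0,0],[0,0,0],[0,0,0],[0,0,0],[0,0,-0.3]],"delta_rot":[[0,0,0],[0,0,0],[0,0,0],[0,0,0],[0,0,0],[0,0,0],[0,0,0],[0,0,0]],"claw":[1,1,1,1,0.2,0.2,0.2,0.2]}'
python3 -m creep '{"linear":[[0,0,-0.9],[0,0,-0.9],[0,0,-0.9],[-0.77,0.942,0],[-0.77,0.942,0],[-0.77,0.942,0],[-0.77,0.942,0],[-0.77,0.942,0]],"delta_rot":[[0,0,0],[0,0,0],[0,0,0],[0,0,0],[0,0,0],[0,0,0],[0,0,0],[0,0,0]],"claw":[0.2,-0.3,-0.3,-0.3,-0.3,-0.3,-0.3,-0.3]}'
python3 -m creep '{"linear":[[-0.77,0.942,0],[-0.77,0.942,0],[-0.77,0.942,0],[-0.77,0.942,0],[-0.77,0.942,0],[-0.77,0.942,0],[0,0,0],[0,0,0]],"delta_rot":[[0,0,0],[0,0,0],[0,0,0],[0,0,0],[0,0,0],[0,0,0],[0,0,0],[0,0,0]],"claw":[-0.3,-0.3,-0.3,-0.3,-0.3,-0.3,-0.3,-0.3]}'; python3 chk.py
```

```text
time: 22.95
position: [443.9, -283.1, 33.8]
tool_rot: [3.141, -0.0, -3.141]
ft_force: [-0.2, 0.1, -0.0]
finger_gap: 34.4
gripper_force: 0.0
time: 23.75
position: [541.1, -164.6, 102.1]
tool_rot: [-3.141, 0.001, -3.141]
ft_force: [0.9, -0.5, 0.4]
finger_gap: 55.2
gripper_force: 0.0
time: 24.55
position: [655.7, -23.7, 101.4]
tool_rot: [-3.141, 0.0, -3.14]
ft_force: [-0.1, -0.0, 0.2]
finger_gap: 55.4
gripper_force: 0.0
side [ 453. -362.] 46
side [ 445. -241.] 282
side [ 515. -210.] 177
side [655. -22.] 165
side [570.   4.] 151
side [655.  56.] 107
top [655.  53.] 60
top [ 516. -202.] 157
top [ 448. -209.] 164
top [ 454. -354.] 50
top [ 443. -283.] 86
```

```bash
python3 -m creep '{"linear":[[0,0,0.9],[0,0,0.9],[0,0,0.9],[0,0,0.68],[0,0,0],[0,0,0],[0,0,0],[0,0,0]],"delta_rot":[[0,0,0],[0,0,0],[0,0,0],[0,0,0],[0,0,0],[0,0,0],[0,0,0],[0,0,0]],"claw":[-0.3,-0.3,-0.3,-0.3,-0.3,1,1,1]}'
python3 -m creep '{"linear":[[0,0,0],[0,0,-0.96],[0,0,-0.98],[0,0,-0.98],[0.431,-0.908,0],[0.431,-0.908,0],[0.431,-0.908,0],[0.431,-0.908,0]],"delta_rot":[[0,0,0],[0,0,0],[0,0,0],[0,0,0],[0,0,0],[0,0,0],[0,0,0],[0,0,0]],"claw":[1,1,1,1,1,1,1,1]}'
python3 -m creep '{"linear":[[0.431,-0.908,0],[0.431,-0.908,0],[0.431,-0.908,0],[0.431,-0.908,0],[0.431,-0.908,0],[0.431,-0.908,0],[0.431,-0.908,0],[0,0,0]],"delta_rot":[[0,0,0],[0,0,0],[0,0,0],[0,0,0],[0,0,0],[0,0,0],[0,0,0],[0,0,0]],"claw":[1,1,1,1,1,1,1,1]}'
python3 -m creep '{"linear":[[0,0,0],[0,0,0]],"delta_rot":[[0,0,0],[0,0,0]],"claw":[1,1]}'
```

```text
time: 25.45
position: [656.5, -24.7, 18.3]
tool_rot: [-3.141, 0.003, -3.141]
ft_force: [-1.6, -0.6, 5.5]
finger_gap: 23.5
gripper_force: 58.9
time: 26.25
position: [612.3, -115.7, 90.2]
tool_rot: [-3.141, 0.001, -3.141]
ft_force: [0.1, -0.7, -0.6]
finger_gap: 23.7
gripper_force: 58.9
time: 27.05
position: [536.4, -276.4, 90.1]
tool_rot: [-3.14, 0.001, 3.139]
ft_force: [-0.3, -0.4, -0.7]
finger_gap: 24.1
gripper_force: 58.9
time: 27.25
position: [537.6, -273.3, 89.8]
tool_rot: [3.142, 0.0, -3.141]
ft_force: [0.9, 0.3, 0.2]
finger_gap: 23.6
gripper_force: 58.9
```

```bash
python3 -m creep '{"linear":[[0,0,0.9],[0,0,0.9],[0,0,0.74],[0,0,0],[0,0,0],[0,0,0],[0,0,0],[0,0,-0.3]],"delta_rot":[[0,0,0],[0,0,0],[0,0,0],[0,0,0],[0,0,0],[0,0,0],[0,0,0],[0,0,0]],"claw":[1,1,1,1,0.2,0.2,0.2,0.2]}'
python3 -m creep '{"linear":[[0,0,-0.9],[0,0,-0.9],[0,0,-0.9],[-0.113,0.922,0],[-0.113,0.922,0],[-0.113,0.922,0],[-0.113,0.922,0],[-0.113,0.922,0]],"delta_rot":[[0,0,0],[0,0,0],[0,0,0],[0,0,0],[0,0,0],[0,0,0],[0,0,0],[0,0,0]],"claw":[0.2,-0.3,-0.3,-0.3,-0.3,-0.3,-0.3,-0.3]}'
python3 -m creep '{"linear":[[-0.113,0.922,0],[-0.113,0.922,0],[-0.113,0.922,0],[-0.113,0.922,0],[-0.113,0.922,0],[-0.113,0.922,0],[-0.113,0.922,0],[0,0,0]],"delta_rot":[[0,0,0],[0,0,0],[0,0,0],[0,0,0],[0,0,0],[0,0,0],[0,0,0],[0,0,0]],"claw":[-0.3,-0.3,-0.3,-0.3,-0.3,-0.3,-0.3,-0.3]}'; python3 chk.py
```

```text
time: 28.05
position: [537.0, -273.6, 33.6]
tool_rot: [3.141, -0.001, -3.141]
ft_force: [-0.5, 0.5, -0.1]
finger_gap: 34.2
gripper_force: 0.0
time: 28.85
position: [551.5, -157.9, 102.1]
tool_rot: [-3.141, 0.001, -3.141]
ft_force: [0.2, 0.3, -0.1]
finger_gap: 55.1
gripper_force: 0.0
time: 29.65
position: [571.3, 4.9, 102.0]
tool_rot: [3.141, 0.001, -3.139]
ft_force: [0.2, -0.2, -0.6]
finger_gap: 55.7
gripper_force: 0.0
side [ 452. -363.] 46
side [ 517. -223.] 218
side [ 445. -242.] 285
side [570.   4.] 165
side [655.  56.] 107
top [655.  56.] 51
top [ 536. -274.] 88
top [ 516. -202.] 157
top [ 448. -209.] 165
top [ 454. -354.] 47
top [ 443. -282.] 89
```

```bash
python3 -m creep '{"linear":[[0,0,0.9],[0,0,0.9],[0,0,0.9],[0,0,0.68],[0,0,0],[0,0,0],[0,0,0],[0,0,0]],"delta_rot":[[0,0,0],[0,0,0],[0,0,0],[0,0,0],[0,0,0],[0,0,0],[0,0,0],[0,0,0]],"claw":[-0.3,-0.3,-0.3,-0.3,-0.3,1,1,1]}'
python3 -m creep '{"linear":[[0,0,0],[0,0,-0.96],[0,0,-0.98],[0,0,-0.98],[0.27,-0.938,0],[0.27,-0.938,0],[0.27,-0.938,0],[0.27,-0.938,0]],"delta_rot":[[0,0,0],[0,0,0],[0,0,0],[0,0,0],[0,0,0],[0,0,0],[0,0,0],[0,0,0]],"claw":[1,1,1,1,1,1,1,1]}'
python3 -m creep '{"linear":[[0.27,-0.938,0],[0.27,-0.938,0],[0.27,-0.938,0],[0.27,-0.938,0],[0.27,-0.938,0],[0.27,-0.938,0],[0.27,-0.938,0],[0.27,-0.938,0]],"delta_rot":[[0,0,0],[0,0,0],[0,0,0],[0,0,0],[0,0,0],[0,0,0],[0,0,0],[0,0,0]],"claw":[1,1,1,1,1,1,1,1]}'
python3 -m creep '{"linear":[[0,0,0],[0,0,0],[0,0,0]],"delta_rot":[[0,0,0],[0,0,0],[0,0,0]],"claw":[1,1,1]}'
```

```text
time: 30.55
position: [571.9, 2.2, 18.0]
tool_rot: [-3.141, 0.002, -3.141]
ft_force: [-1.3, -1.0, 4.1]
finger_gap: 23.7
gripper_force: 58.7
time: 31.35
position: [544.0, -91.9, 90.3]
tool_rot: [-3.141, 0.001, -3.141]
ft_force: [1.2, 0.3, 0.1]
finger_gap: 23.8
gripper_force: 58.9
time: 32.15
position: [490.0, -279.8, 90.2]
tool_rot: [-3.141, 0.001, -3.141]
ft_force: [0.3, 0.2, -0.4]
finger_gap: 23.7
gripper_force: 58.9
time: 32.45
position: [490.3, -278.1, 89.8]
tool_rot: [3.141, 0.0, -3.141]
ft_force: [-0.2, 0.3, -1.6]
finger_gap: 24.3
gripper_force: 59.0
```

```bash
python3 -m creep '{"linear":[[0,0,0.9],[0,0,0.9],[0,0,0.74],[0,0,0],[0,0,0],[0,0,0],[0,0,0],[0,0,-0.3]],"delta_rot":[[0,0,0],[0,0,0],[0,0,0],[0,0,0],[0,0,0],[0,0,0],[0,0,0],[0,0,0]],"claw":[1,1,1,1,0.2,0.2,0.2,0.2]}'
python3 -m creep '{"linear":[[0,0,-0.9],[0,0,-0.9],[0,0,-0.9],[-0.473,0.947,0],[-0.473,0.947,0],[-0.473,0.947,0],[-0.473,0.947,0],[-0.473,0.947,0]],"delta_rot":[[0,0,0],[0,0,0],[0,0,0],[0,0,0],[0,0,0],[0,0,0],[0,0,0],[0,0,0]],"claw":[0.2,-0.3,-0.3,-0.3,-0.3,-0.3,-0.3,-0.3]}'
python3 -m creep '{"linear":[[-0.473,0.947,0],[-0.473,0.947,0],[-0.473,0.947,0],[-0.473,0.947,0],[-0.473,0.947,0],[-0.473,0.947,0],[-0.473,0.947,0],[-0.473,0.947,0]],"delta_rot":[[0,0,0],[0,0,0],[0,0,0],[0,0,0],[0,0,0],[0,0,0],[0,0,0],[0,0,0]],"claw":[-0.3,-0.3,-0.3,-0.3,-0.3,-0.3,-0.3,-0.3]}'; python3 -m creep '{"linear":[[-0.473,0.947,0],[0,0,0],[0,0,0]],"delta_rot":[[0,0,0],[0,0,0],[0,0,0]],"claw":[-0.3,-0.3,-0.3]}'; python3 chk.py
```

```text
time: 33.25
position: [490.0, -278.5, 33.7]
tool_rot: [3.141, -0.0, -3.141]
ft_force: [-1.1, -0.7, 0.1]
finger_gap: 33.9
gripper_force: 0.0
time: 34.05
position: [549.7, -159.5, 102.1]
tool_rot: [-3.141, 0.001, -3.141]
ft_force: [0.1, 0.1, -0.9]
finger_gap: 55.4
gripper_force: 0.0
time: 34.85
position: [644.3, 30.1, 102.1]
tool_rot: [-3.142, 0.001, -3.141]
ft_force: [0.6, -0.4, 0.1]
finger_gap: 55.5
gripper_force: 0.0
time: 35.15
position: [655.6, 53.1, 101.5]
tool_rot: [-3.141, 0.0, -3.14]
ft_force: [0.2, -0.7, 0.5]
finger_gap: 55.5
gripper_force: 0.0
side [ 453. -362.] 46
side [ 522. -235.] 267
side [ 488. -287.] 90
side [ 445. -241.] 282
side [655.  56.] 105
top [ 536. -274.] 89
top [ 516. -202.] 157
top [ 488. -278.] 85
top [ 448. -209.] 165
top [ 454. -354.] 49
top [ 443. -282.] 87
```

```bash
python3 -m creep '{"linear":[[0,0,0.9],[0,0,0.9],[0,0,0.9],[0,0,0.72],[0,0,0],[0,0,0],[0,0,0],[0,0,0]],"delta_rot":[[0,0,0],[0,0,0],[0,0,0],[0,0,0],[0,0,0],[0,0,0],[0,0,0],[0,0,0]],"claw":[-0.3,-0.3,-0.3,-0.3,-0.3,1,1,1]}'
python3 -m creep '{"linear":[[0,0,0],[0,0,-0.96],[0,0,-0.98],[0,0,-0.98],[0.267,-0.938,0],[0.267,-0.938,0],[0.267,-0.938,0],[0.267,-0.938,0]],"delta_rot":[[0,0,0],[0,0,0],[0,0,0],[0,0,0],[0,0,0],[0,0,0],[0,0,0],[0,0,0]],"claw":[1,1,1,1,1,1,1,1]}'
python3 -m creep '{"linear":[[0.267,-0.938,0],[0.267,-0.938,0],[0.267,-0.938,0],[0.267,-0.938,0],[0.267,-0.938,0],[0.267,-0.938,0],[0.267,-0.938,0],[0.267,-0.938,0]],"delta_rot":[[0,0,0],[0,0,0],[0,0,0],[0,0,0],[0,0,0],[0,0,0],[0,0,0],[0,0,0]],"claw":[1,1,1,1,1,1,1,1]}'
python3 -m creep '{"linear":[[0.267,-0.938,0],[0.267,-0.938,0],[0.267,-0.938,0],[0.267,-0.938,0],[0.267,-0.938,0],[0,0,0],[0,0,0],[0,0,0]],"delta_rot":[[0,0,0],[0,0,0],[0,0,0],[0,0,0],[0,0,0],[0,0,0],[0,0,0],[0,0,0]],"claw":[1,1,1,1,1,1,1,1]}'
```

```text
time: 36.05
position: [656.4, 52.5, 17.2]
tool_rot: [-3.141, 0.002, -3.141]
ft_force: [-0.4, 1.4, 2.3]
finger_gap: 15.2
gripper_force: 58.5
time: 36.85
position: [628.8, -41.8, 89.3]
tool_rot: [-3.141, 0.001, -3.141]
ft_force: [0.1, 0.2, -0.4]
finger_gap: 15.1
gripper_force: 58.6
time: 37.65
position: [575.5, -229.6, 89.3]
tool_rot: [-3.141, 0.001, -3.141]
ft_force: [0.3, -0.5, -0.2]
finger_gap: 15.4
gripper_force: 58.6
time: 38.45
position: [542.5, -345.2, 88.8]
tool_rot: [3.142, 0.0, -3.141]
ft_force: [-0.7, 0.0, -0.6]
finger_gap: 15.5
gripper_force: 58.6
```

```bash
python3 -m creep '{"linear":[[0,0,0.9],[0,0,0.9],[0,0,0.74],[0,0,0],[0,0,0],[0,0,0],[0,0,0],[0,0,-0.3]],"delta_rot":[[0,0,0],[0,0,0],[0,0,0],[0,0,0],[0,0,0],[0,0,0],[0,0,0],[0,0,0]],"claw":[1,1,1,1,0.3,0.3,0.3,0.3]}'
python3 -m creep '{"linear":[[0,0,-0.9],[0,0,-0.9],[0,0,-0.9],[-0.073,0.979,-0.085],[-0.073,0.979,-0.085],[-0.073,0.979,-0.085],[-0.073,0.979,-0.085],[-0.073,0.979,-0.085]],"delta_rot":[[0,0,0],[0,0,0],[0,0,0],[0,0,0],[0,0,0],[0,0,0],[0,0,0],[0,0,0]],"claw":[0.3,-0.3,-0.3,-0.3,-0.3,-0.3,-0.3,-0.3]}'
python3 -m creep '{"linear":[[-0.073,0.979,-0.085],[-0.073,0.979,-0.085],[-0.073,0.979,-0.085],[-0.073,0.979,-0.085],[-0.073,0.979,-0.085],[-0.073,0.979,-0.085],[-0.073,0.979,-0.085],[-0.073,0.979,-0.085]],"delta_rot":[[0,0,0],[0,0,0],[0,0,0],[0,0,0],[0,0,0],[0,0,0],[0,0,0],[0,0,0]],"claw":[-0.3,-0.3,-0.3,-0.3,-0.3,-0.3,-0.3,-0.3]}'
python3 -m creep '{"linear":[[-0.073,0.979,-0.085],[-0.073,0.979,-0.085],[-0.073,0.979,-0.085],[-0.073,0.979,-0.085],[-0.073,0.979,-0.085],[-0.073,0.979,-0.085],[-0.073,0.979,-0.085],[-0.073,0.979,-0.085]],"delta_rot":[[0,0,0],[0,0,0],[0,0,0],[0,0,0],[0,0,0],[0,0,0],[0,0,0],[0,0,0]],"claw":[-0.3,-0.3,-0.3,-0.3,-0.3,-0.3,-0.3,-0.3]}'
python3 -m creep '{"linear":[[-0.073,0.979,-0.085],[-0.073,0.979,-0.085],[-0.073,0.979,-0.085],[-0.073,0.979,-0.085],[0,0,0],[0,0,0]],"delta_rot":[[0,0,0],[0,0,0],[0,0,0],[0,0,0],[0,0,0],[0,0,0]],"claw":[-0.3,-0.3,-0.3,-0.3,-0.3,-0.3]}'
python3 -m creep '{"linear":[[0,0,0],[0,0,0],[0,0,0],[0,0,0],[0,0,0],[0,0,0],[0,0,0]],"delta_rot":[[0,0.117,0],[0,0.117,0],[0,0.117,0],[0,0.117,0],[0,0.115,0],[0,0,0],[0,0,0]],"claw":[-0.3,-0.3,-0.3,-0.3,-0.3,-0.3,-0.3]}'; python3 chk.py
```

```text
time: 39.25
position: [542.1, -345.7, 32.7]
tool_rot: [3.141, -0.0, -3.141]
ft_force: [0.6, 0.1, 0.1]
finger_gap: 30.2
gripper_force: 0.0
time: 40.05
position: [551.4, -222.7, 111.8]
tool_rot: [-3.141, 0.001, -3.141]
ft_force: [0.4, 1.0, 0.6]
finger_gap: 55.4
gripper_force: 0.0
time: 40.85
position: [566.0, -26.8, 128.8]
tool_rot: [-3.141, 0.001, -3.141]
ft_force: [-0.1, -0.1, -0.0]
finger_gap: 55.7
gripper_force: 0.0
time: 41.65
position: [580.5, 169.1, 145.8]
tool_rot: [3.141, 0.001, -3.141]
ft_force: [0.3, -0.4, -1.2]
finger_gap: 55.9
gripper_force: 0.0
time: 42.25
position: [587.5, 266.1, 153.7]
tool_rot: [-3.141, 0.0, -3.14]
ft_force: [0.2, 0.0, 0.7]
finger_gap: 55.7
gripper_force: 0.0
time: 42.95
position: [572.2, 260.6, 138.7]
tool_rot: [3.136, -0.589, 3.14]
ft_force: [0.1, 0.2, 0.7]
finger_gap: 55.5
gripper_force: 0.0
side [ 447. -218.] 190
side [ 515. -208.] 162
top [ 536. -274.] 89
top [ 542. -345.] 46
top [ 516. -202.] 156
top [ 488. -278.] 85
top [ 448. -209.] 167
top [ 454. -354.] 49
top [ 443. -282.] 88
```

```bash
python3 -m creep '{"linear":[[0,0,0.6],[0,0,0.6],[0,0,0],[0,0,0]],"delta_rot":[[0,0,0],[0,0,0],[0,0,0],[0,0,0]],"claw":[-0.3,-0.3,-0.3,-0.3]}'; python3 - <<'E'
from h import *
print(env.get_obs()["joint_positions"].round(3))
E
```

```text
time: 43.45
position: [555.7, 262.2, 115.8]
tool_rot: [3.134, -0.585, -3.14]
ft_force: [0.1, 0.5, 0.5]
finger_gap: 55.6
gripper_force: 0.0
[0.238 0.812 0.529 1.859 0.137 0.199]
```

```bash
python3 -m creep '{"linear":[[0,0,0],[0,0,0],[0,0,0]],"delta_rot":[[0,-0.117,0],[0,0,0],[0,0,0]],"claw":[-0.3,-0.3,-0.3]}'; python3 - <<'E'
from h import *
print(env.get_obs()["joint_positions"].round(3))
E
```

```text
time: 43.75
position: [555.8, 262.2, 116.1]
tool_rot: [3.134, -0.464, -3.141]
ft_force: [0.5, -1.0, 0.6]
finger_gap: 56.1
gripper_force: 0.0
[0.247 0.723 0.411 1.708 0.117 0.222]
```

```bash
python3 -m creep '{"linear":[[-0.07,0.19,0],[-0.07,0,0.58],[0,0,0.57],[0,0,0],[0,0,0],[0,0,0],[0,0,0],[0,0,0]],"delta_rot":[[0,0,0],[0,0,0],[0,0,0],[0,0,0],[0,0,0],[0,0,0],[0,0,0],[0,0,0]],"claw":[-0.3,-0.3,-0.3,-0.3,1,1,1,1]}'; python3 - <<'E'
from h import *
im=imaging.get_image("side"); print(env.get_obs()["joint_positions"].round(3))
cv2.imwrite("pics/s2.png",cv2.resize(im[190:340,270:430],None,fx=3.7,fy=3.7,interpolation=cv2.INTER_CUBIC))
E
```

```text
time: 44.55
position: [546.8, 267.0, 86.9]
tool_rot: [3.134, -0.463, 3.141]
ft_force: [3.8, 0.7, 3.2]
finger_gap: 16.7
gripper_force: 58.3
[0.257 0.726 0.339 1.633 0.121 0.232]
```

View pics/s2.png

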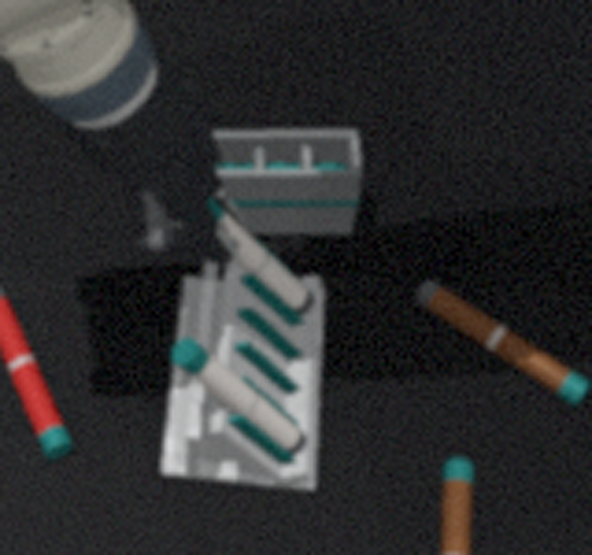

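```bash
python3 -m creep '{"linear":[[0.18,0,-0.36],[0.358,0,-0.715],[0.358,0,-0.715],[0.358,0,-0.715],[0.358,0,-0.715],[0.18,0,-0.36],[0,0,0]],"delta_rot":[[0,0,0],[0,0,0],[0,0,0],[0,0,0],[0,0,0],[0,0,0],[0,0,0]],"claw":[1,1,1,1,1,1,1]}'
python3 -m creep '{"linear":[[0,0,0],[0,0,0],[0,0,0],[0,0,0],[0,0,0],[0,0,0],[0,0,0]],"delta_rot":[[0,-0.117,0],[0,-0.117,0],[0,-0.117,0],[0,-0.117,0],[0,-0.115,0],[0,0,0],[0,0,0]],"claw":[1,1,1,1,1,1,1]}'
```

```text
time: 45.3
position: [546.5, 266.4, 187.9]
tool_rot: [3.134, -0.462, 3.141]
ft_force: [0.0, -0.1, -1.4]
finger_gap: 16.8
gripper_force: 58.4
time: 46.0
position: [545.3, 266.3, 186.5]
tool_rot: [3.136, 0.143, 3.138]
ft_force: [1.0, -1.0, -1.1]
finger_gap: 16.6
gripper_force: 58.5
```

```bash
python3 -m creep '{"linear":[[-0.03,-0.837,0],[-0.03,-0.837,0],[-0.03,-0.837,0],[-0.03,-0.837,0],[0,0,0],[0,0,0]],"delta_rot":[[0,0,0],[0,0,0],[0,0,0],[0,0,0],[0,0,0],[0,0,0]],"claw":[1,1,1,1,1,1]}'; python3 - <<'E'
from h import *
im=imaging.get_image("side"); print(env.get_obs()["position"].round(1))
c,s=np.cos(.095),np.sin(.095); S=4
im=cv2.resize(im[150:290,270:420],None,fx=S,fy=S,interpolation=cv2.INTER_CUBIC)
D=lambda p,col:cv2.polylines(im,[((px("side",p)-[270,150]+.5)*S).astype(np.int32)],True,col,1)
for d in(-34,0,34): D([[511.8+c*(d+a)-s*b,179.4+s*(d+a)+c*b,75] for a,b in((-14.5,-14.5),(14.5,-14.5),(14.5,14.5),(-14.5,14.5))],(0,0,255))
D([[545.6,182.6,5],[545.6,182.6,235]],(0,255,255)); cv2.imwrite("pics/s3.png",im)
E
```

```text
time: 46.6
position: [550.1, 182.2, 185.8]
tool_rot: [3.135, 0.144, 3.135]
ft_force: [-0.7, 0.9, -0.6]
finger_gap: 16.4
gripper_force: 58.6
[549.9 182.7 185.8]
```

View pics/s3.png

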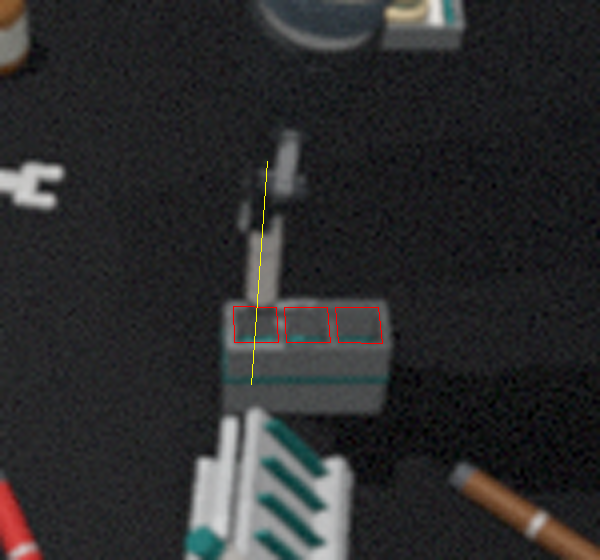

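```bash
python3 -m creep '{"linear":[[-0.1,0,0],[0.063,0,0.435],[0.063,0,0.435],[0.063,0,0.435],[0,0,0]],"delta_rot":[[0,0,0],[0,0,0],[0,0,0],[0,0,0],[0,0,0]],"claw":[1,1,1,1,1]}'
python3 -m creep '{"linear":[[0.063,0,0.435],[0.063,0,0.435],[0.063,0,0.435],[0.063,0,0.435],[0.055,0,0.38],[0,0,0]],"delta_rot":[[0,0,0],[0,0,0],[0,0,0],[0,0,0],[0,0,0],[0,0,0]],"claw":[1,1,1,1,1,1]}'
```

```text
time: 47.15
position: [550.2, 182.8, 151.3]
tool_rot: [3.136, 0.142, 3.137]
ft_force: [-1.0, -0.2, -0.5]
finger_gap: 16.8
gripper_force: 58.6
time: 47.75
position: [550.7, 182.9, 98.4]
tool_rot: [3.136, 0.143, 3.137]
ft_force: [-0.4, -0.0, -0.1]
finger_gap: 16.9
gripper_force: 58.6
```

```bash
python3 -m creep '{"linear":[[0,0,0],[0,0,0],[0,0,0],[0,0,-0.5],[0,0,-0.8],[0,0,-0.8],[0,0,-0.8],[0,0,0]],"delta_rot":[[0,0,0],[0,0,0],[0,0,0],[0,0,0],[0,0,0],[0,0,0],[0,0,0],[0,0,0]],"claw":[0,0,0,0,0,-0.3,-0.3,-0.3]}'
python3 -m creep '{"linear":[[0,0.945,0],[0,0.945,0],[0,0.945,0],[0,0.945,0],[0,0.945,0],[0,0.945,0],[0,0.945,0],[0,0.945,0]],"delta_rot":[[0,0,0],[0,0,0],[0,0.118,0],[0,0.118,0],[0,0.118,0],[0,0.118,0],[0,0,0],[0,0,0]],"claw":[-0.3,-0.3,-0.3,-0.3,-0.3,-0.3,-0.3,-0.3]}'
python3 -m creep '{"linear":[[0,0,0],[0,0,0]],"delta_rot":[[0,0,0],[0,0,0]],"claw":[-0.3,-0.3]}'
python3 - <<'E'
from h import *
im=imaging.get_image("side"); 
cv2.imwrite("pics/s4.png",cv2.resize(im[190:340,270:430],None,fx=3.7,fy=3.7,interpolation=cv2.INTER_CUBIC))
E
```

```text
time: 48.55
position: [542.1, 183.0, 175.9]
tool_rot: [3.134, 0.151, 3.137]
ft_force: [0.5, -0.1, 0.6]
finger_gap: 55.4
gripper_force: 0.0
time: 49.35
position: [542.5, 372.4, 170.5]
tool_rot: [3.137, -0.352, 3.139]
ft_force: [0.4, -0.2, 0.4]
finger_gap: 55.4
gripper_force: 0.0
time: 49.55
position: [541.5, 371.8, 172.5]
tool_rot: [3.136, -0.349, 3.141]
ft_force: [-0.3, -1.2, -0.1]
finger_gap: 55.4
gripper_force: 0.0
```

View pics/s4.png

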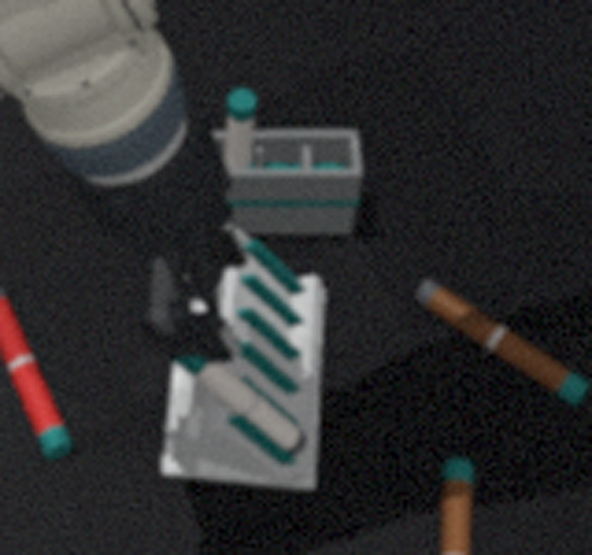

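```bash
python3 -m creep '{"linear":[[-0.352,0,0.774],[-0.352,0,0.774],[-0.352,0,0.774],[-0.352,0,0.774],[0,0,0],[0,0,0]],"delta_rot":[[0,0,0],[0,0,0],[0,0,0],[0,0,0],[0,0,0],[0,0,0]],"claw":[-0.3,-0.3,-0.3,-0.3,-0.3,-0.3]}'
python3 -m creep '{"linear":[[0,0,0],[0,0,0],[0,0,0],[0,0,0]],"delta_rot":[[0,0,0],[0,0,0],[0,0,0],[0,0,0]],"claw":[1,1,1,1]}'
```

```text
time: 50.2
position: [548.4, 371.4, 89.2]
tool_rot: [3.135, -0.349, 3.139]
ft_force: [-1.2, -0.1, 0.9]
finger_gap: 55.6
gripper_force: 0.0
time: 50.6
position: [548.8, 372.4, 89.4]
tool_rot: [3.134, -0.347, 3.14]
ft_force: [1.8, 0.6, 6.1]
finger_gap: 16.6
gripper_force: 58.3
```

```bash
python3 -m creep '{"linear":[[0.137,0,-0.376],[0.308,0,-0.846],[0.308,0,-0.846],[0.308,0,-0.846],[0.308,0,-0.846],[0,0,0]],"delta_rot":[[0,0,0],[0,0,0],[0,0,0],[0,0,0],[0,0,0],[0,0,0]],"claw":[1,1,1,1,1,1]}'
python3 -m creep '{"linear":[[0,0,0],[0,0,0],[0,0,0],[0,0,0],[0,0,0],[0,0,0],[0,0,0]],"delta_rot":[[0,-0.117,0],[0,-0.117,0],[0,-0.117,0],[0,-0.117,0],[0,-0.115,0],[0,0,0],[0,0,0]],"claw":[1,1,1,1,1,1,1]}'
python3 -m creep '{"linear":[[0.304,-0.98,-0.082],[0.304,-0.98,-0.082],[0.304,-0.98,-0.082],[0.304,-0.98,-0.082],[0.304,-0.98,-0.082],[0.304,-0.98,-0.082],[0.304,-0.98,-0.082],[0.304,-0.98,-0.082]],"delta_rot":[[0,0,0],[0,0,0],[0,0,0],[0,0,0],[0,0,0],[0,0,0],[0,0,0],[0,0,0]],"claw":[1,1,1,1,1,1,1,1]}'
python3 -m creep '{"linear":[[0,0,0],[0,0,0],[0,0,0]],"delta_rot":[[0,0,0],[0,0,0],[0,0,0]],"claw":[1,1,1]}'
python3 - <<'E'
from h import *
im=imaging.get_image("side"); print(env.get_obs()["position"].round(1))
c,s=np.cos(.095),np.sin(.095); S=4
im=cv2.resize(im[150:290,270:420],None,fx=S,fy=S,interpolation=cv2.INTER_CUBIC)
D=lambda p,col:cv2.polylines(im,[((px("side",p)-[270,150]+.5)*S).astype(np.int32)],True,col,1)
for d in(-34,0,34): D([[511.8+c*(d+a)-s*b,179.4+s*(d+a)+c*b,75] for a,b in((-14.5,-14.5),(14.5,-14.5),(14.5,14.5),(-14.5,14.5))],(0,0,255))
D([[478,176.2,5],[478,176.2,235]],(0,255,255)); cv2.imwrite("pics/s5.png",im)
E
```

```text
time: 51.2
position: [548.9, 371.9, 191.8]
tool_rot: [3.133, -0.344, 3.141]
ft_force: [0.9, -0.0, -1.2]
finger_gap: 17.1
gripper_force: 58.5
time: 51.9
position: [547.4, 371.7, 188.6]
tool_rot: [3.135, 0.26, 3.137]
ft_force: [0.6, 0.1, -0.4]
finger_gap: 16.8
gripper_force: 58.5
time: 52.7
position: [485.9, 174.8, 187.5]
tool_rot: [3.135, 0.26, 3.135]
ft_force: [0.8, -0.3, -1.6]
finger_gap: 17.0
gripper_force: 58.7
time: 53.0
position: [485.8, 176.1, 187.3]
tool_rot: [3.135, 0.261, 3.136]
ft_force: [-0.3, -0.0, -0.7]
finger_gap: 16.8
gripper_force: 58.8
[485.5 176.3 187.2]
```

View pics/s5.png

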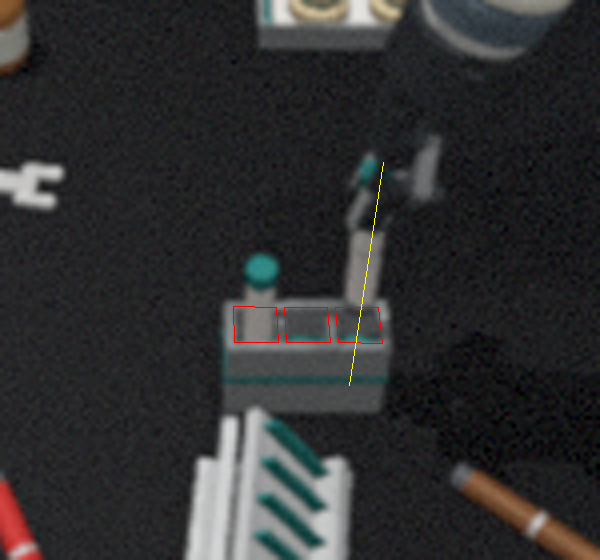

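```bash
python3 -m creep '{"linear":[[0.116,0,0.43],[0.116,0,0.43],[0.116,0,0.43],[0,0,0]],"delta_rot":[[0,0,0],[0,0,0],[0,0,0],[0,0,0]],"claw":[1,1,1,1]}'
python3 -m creep '{"linear":[[0.116,0,0.43],[0.116,0,0.43],[0.116,0,0.43],[0.116,0,0.43],[0.1,0,0.37],[0,0,0]],"delta_rot":[[0,0,0],[0,0,0],[0,0,0],[0,0,0],[0,0,0],[0,0,0]],"claw":[1,1,1,1,1,1]}'
```

```text
time: 53.45
position: [483.3, 176.0, 151.4]
tool_rot: [3.136, 0.258, 3.137]
ft_force: [-0.0, 1.1, -0.5]
finger_gap: 16.4
gripper_force: 58.8
time: 54.05
position: [483.7, 176.2, 98.3]
tool_rot: [3.136, 0.26, 3.136]
ft_force: [-0.4, 0.0, -1.0]
finger_gap: 16.7
gripper_force: 58.8
```

Release, rise and check the whole scene.

```bash
python3 -m creep '{"linear":[[0,0,0],[0,0,0],[0,0,0],[0,0,-0.5],[0,0,-0.9],[0,0,-0.9],[0,0,-0.9],[0,0,-0.9]],"delta_rot":[[0,0,0],[0,0,0],[0,0,0],[0,0,0],[0,0,0],[0,0,0],[0,0,0],[0,0,0]],"claw":[0,0,0,0,-0.3,-0.3,-0.3,-0.3]}'
python3 -m creep '{"linear":[[0.95,0.5,-0.9],[0.95,0.5,-0.5],[0.9,0.9,-0.5],[0.5,0.9,-0.5],[0,0.9,-0.5],[0,0.9,0],[0,0,0]],"delta_rot":[[0,0,0],[0,0,0],[0,0,0],[0,0,0],[0,0,0],[0,0,0],[0,0,0]],"claw":[-0.3,-0.3,-0.3,-0.3,-0.3,-0.3,-0.3]}'
python3 chk.py; python3 - <<'E'
from h import *
a=imaging.get_image("side")[100:270,220:420]; b=imaging.get_image("top")[110:270,205:450]
cv2.imwrite("pics/f1.png",cv2.resize(a,None,fx=3.5,fy=3.5,interpolation=cv2.INTER_CUBIC)); cv2.imwrite("pics/f2.png",cv2.resize(b,None,fx=3.2,fy=3.2,interpolation=cv2.INTER_CUBIC))
E
```

```text
time: 54.85
position: [457.7, 175.9, 200.1]
tool_rot: [3.135, 0.263, 3.136]
ft_force: [-0.1, 0.1, 1.3]
finger_gap: 55.4
gripper_force: 0.0
time: 55.55
position: [359.9, 293.0, 248.8]
tool_rot: [3.134, 0.263, 3.138]
ft_force: [0.6, 0.1, -0.1]
finger_gap: 55.3
gripper_force: 0.0
side [ 541. -352.] 48
side [ 452. -362.] 47
side [ 522. -235.] 267
side [ 488. -286.] 93
side [ 445. -241.] 285
top [ 536. -274.] 90
top [ 542. -345.] 46
top [ 516. -202.] 157
top [ 488. -278.] 84
top [ 448. -209.] 164
top [ 454. -354.] 49
top [ 443. -283.] 88
```

View pics/f1.png

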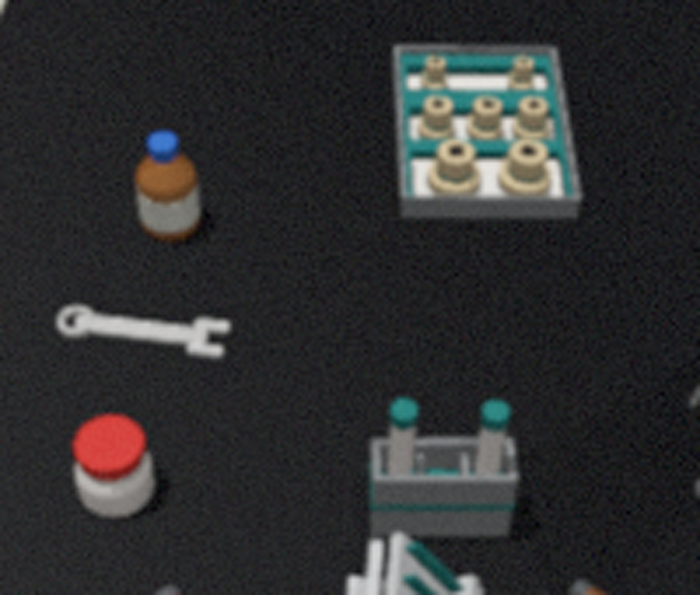

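View pics/f2.png

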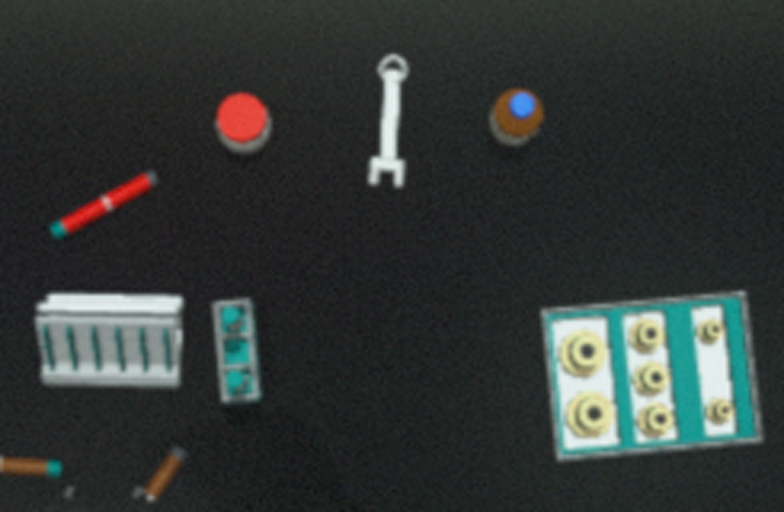

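The side view shows all seven fittings upright in their troughs: the large pair at (455,165) and (527,165), three mediums along row 115, two smalls along row 72. Both columns stand in the holder with teal caps up, at (404,412) and (495,412). The top view agrees, and the bottle, jar and spanner have not moved.

```bash
python3 -c "
from cell import order
print(order.hand_in())"
```

```text
the job is handed in; nothing more can be done
None
```

I handed the job in at about 56 s: all seven fittings stand in their matching troughs, both columns are in the holder with teal caps up, and the bottle, jar and spanner are where they were. The hand-in returned no verdict, so this rests on the final camera check.

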